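# Hang up the sign boards by the truck and stand the posts in the cup

## Task

Clear up the building-site toys on the bench: hook an S-hook through the hole of every sign board in the rack and hang it by that hook on the rail, on the half of the rail behind which the orange dumper truck is parked today. Stand every loose wooden post in the steel cup (they may lean on its rim), and leave the other toys where they are.

Things in the scene. Friction and masses are not known exactly. Their poses are not given: they have to be found in the camera images.
- rail: fixed hanging rail: a level steel bar, 10 mm thick, 540 mm long, along its y axis, bar centre 240 mm above the bench, on three upright posts (14 mm thick) at y = -270, 0 and +270 mm, none rising above the bar; the middle post splits it into two halves. Origin on the bench under the middle of the bar; x points away from the robot
- rack: fixed wooden board rack, 70 x 200 mm, 44 mm high, with two slots side by side (at y = +50 and -50 mm), each 12 mm wide and 34 mm deep (slot floor 10 mm above the bench). Origin at the centre of its underside
- hook_block: fixed wooden block, about 80 x 130 mm, 46 mm high, with two slots (at y = +45 and -45 mm) of 12 mm by 39 mm, 38 mm deep (floor 8 mm above the bench), in which the lower ends of the S-hooks stand. Origin on the underside under the shanks
- hook_a_grip (a point): centre of the flat wooden grip on the shank: 14 mm in x, 12 mm in y, 36 mm in z; 68 mm above the hook's origin
- hook_a_low (a point): lowest inside point of the small lower hook (hook frame x = -13, z = 8 mm); it opens upwards; its tip (x = -28 mm, outermost -32 mm) ends at z = 22 mm; gap from tip to shank 18 mm or more
- hook_a_top (a point): highest inside point of the big upper hook (hook frame x = 22, z = 110 mm); it opens downwards; its tip (x = 43 mm, outermost 47 mm) ends at z = 84 mm; inside width 35 mm
- hook_b_grip (a point): the same on hook_b
- hook_b_low (a point): the same on hook_b
- hook_b_top (a point): the same on hook_b
- hook_a: steel S-hook, 118 mm high, of 8 mm round bar, in its own x-z plane, 60 g; starts upright in a slot of the hook block, leaning up to 7 degrees, upper hook away from the robot. Origin at foot level on the line of its upright shank, z up. With a board on it, on a bar, it swings by itself about 20 degrees till the board is under the bar
- hook_b: a second S-hook, the same as hook_a
- board_a: plywood sign board, 80 mm wide (y), 110 high (z), 8 thick (x), about 60 g, upright in a slot of the rack; origin at the centre of its lower edge; x is its normal and points away from the robot. Absent in some runs
- board_b: a second sign board, the same as board_a. Absent in some runs
- board_a_hole (a point): centre of the board's hanging hole: a rectangle 22 mm wide and 30 mm high, 66 to 96 mm above the lower edge, with 14 mm of wood above it
- board_b_hole (a point): the same on board_b
- post_a: square wooden post, 180 mm long, 18 x 18 mm, about 40 g; it starts lying flat on the bench, side by side, pointing across; origin at its centre, x along its length (the two ends are alike). Absent in some runs
- post_b: the same as post_a. Absent in some runs
- post_c: the same as post_a. Absent in some runs
- cup: plain stainless steel cup standing loose on the bench, 100 mm high, 98 mm across the rim and 92 mm at the foot, 3 mm wall, inner floor 5 mm up, 0.45 kg; origin at the centre of its underside
- truck: orange toy dumper truck, 150 x 75 mm, 95 mm high, parked beyond the rail, behind one half of it; origin at the centre of its underside. It is only a marker: leave it alone
- tower: maroon wooden tower piece, 60 x 60 mm, 125 mm high, beyond the other half of the rail; leave it alone; origin at the centre of its underside
- tube: clear plastic tube block, 60 mm across, 70 mm high, near the robot; leave it alone; origin at the centre of its underside
- arch: small wooden arch block, 30 x 90 mm, 60 mm high, near the robot; leave it alone; origin at the centre of its underside
- bowl: small blue ceramic bowl, 110 mm across, 40 mm high, on the left; leave it alone; origin at the centre of its underside

How it is judged:
By the outcome, as a careful person would: the job done as asked, in the order asked, and still so for the second after the job is handed in, with the robot touching nothing.
Of board_a, board_b only 1 to 2 are there at a start; the rules pass over those that are not, and their reading is None.
Of post_a, post_b, post_c only 2 to 3 are there at a start; the rules pass over those that are not, and their reading is None.
At some moment in a run one of post_a, post_b, post_c may be knocked a few centimetres aside while the robot is not near it.
It also fails if it takes over 210 s, if anything falls off the work surface, if the arm or the gripper's body presses on something with over 40 N, if the wrist force passes 120 N, or if a joint passes its speed limit or range.

## Robot

A 6-joint arm with a two-finger parallel gripper is mounted at the origin on the work surface. World frame = base frame: x ahead of the robot, y to its left, z up, the work surface at z = 0. Lengths are in m, angles in degrees, forces in N, time in s.
With the tool pointing down it reaches from about 0.35 to 0.85 m from the base axis. Payload 8.1 kg.
Tool frame: the origin (TCP) lies between the finger pads; the fingertips stand 17 mm ahead of it and the grasp point (between the pads) lies 2 mm behind it; z points along the fingers, y is the line along which they close (so a half turn about z gives the same grasp; the last joint's range is limited). The gripper opens to 85 mm and grips with 20 to 120 N. Pads are 22 mm wide; open, the fingers measure 114 mm over their backs; the gripper's body (76 mm by 85 mm) begins 54 mm behind the grasp point. The pads swing forward as they close: fully open they stand 13 mm farther back than shut.
Start: joints at [66.841, 7.471, 85.268, -0, 87.261, -4.893], TCP at [0.188, 0.57, 0.248] pointing down, gripper open.
Joint ranges: [-169.43, 169.43], [-51.17, 129.36], [1.28, 143.12], [-76.62, 256.62], [0, 156.53], [-152.29, 152.29]. Speed limits (degrees/s): [136.94, 136.94, 159.86, 180, 180, 180].

## Interface

Orientations are given as [roll, pitch, yaw] about the fixed x, y, z axes, in that order (R = Rz(yaw) Ry(pitch) Rx(roll)).
In Python, from workcell import * gives the robot as it stands.
- The arm moves only by the shell command python3 -m pendant 'ROWS' [OPENING]. ROWS is JSON, a list of rows, each a list of 6 numbers: the shift along the tool's x, y, z in mm, then the turn, a rotation vector about the tool's x, y, z in rad. In form: [[tx, ty, tz, rx, ry, rz], ...]. A call has exactly 5 rows; each row is the pose to reach, as a shift and turn from the pose commanded when the call began, along the tool's axes at that moment; what a row does not reach only later rows make up. A row lasts 1/8 s, in which the tool goes at most 62.5 mm and 10.7 degrees, less where a joint would pass 70% of its speed; a pose out of reach is approached as far as the arm can. A call with a gripper value outside its range is refused whole. OPENING is the gripper command: -1 is shut, 1 is fully open, values between are in proportion, set as the call begins (- or left out, the last holds). The fingers move at their own pace and stop on an object; the grip force is fixed at half the most. Time passes only in rows, so rows that repeat a pose let the fingers close, or fill a call up. It gives the time, the measured TCP pose, the force, the opening and the grip force at its end, in the units of the state.
- sense(): the state, without advancing time (a new reading comes with each control period).
- grab_frame(name): name is "side" or "top" or "wrist"; returns a dict with "image" (480x640x3 uint8, red, green, blue), "z_map" (480x640 float32, m along the optical axis (not along the pixel's ray), 0 where there is no reading), "camera_matrix" (3x3 intrinsics, pixels), "R" (3x3) and "t" (3): a world point X has camera coordinates R X + t; the wrist camera has in their place "tool_from_camera" (4x4, takes a point from camera to tool coordinates, whose origin is the TCP and whose axes are the flange's). Camera axes: x right, y down, z forward; pixel columns grow to the right and rows downward; lengths in m; the calibration is good to about 2 mm. The wrist camera is an equidistant fisheye: a pixel r from the principal point sees the ray r / f radians off the axis. A picture is of the moment at which its call begins: read the wrist's pose just before it.
- job_done(): hands the job in; it is judged then, once.
Trained networks look in the newest picture that a camera, given by its name, has taken for a name from the list of things; names that differ only in an ending like _2 or _b are one class to them, and where a whole thing is asked for, a point or a joint stands for the part that bears it (a point fixed in the world has none). Each returns a list of dicts, best first, with "confidence" (0 to 1); they miss things now and then, are a little off and sometimes report something else, mostly with a low value. They report only what shows in the picture. A call takes as long as a camera call.
- recognise(camera, thing): "location" ([x, y, z] in m, in world coordinates, good to about 4 mm: the middle of the surface that is visible of it).
- landmark_of(camera, thing): "location" ([x, y, z] in m, in world coordinates, good to about 4 mm: a listed point, or the origin of a listed thing).
The state is a dict: "time": time; "q": joint angles; "qvel": joint speeds; "joint_torque": joint torques, N m; "tool_pos": TCP position; "ee_rot": TCP orientation; "force": force on the tool from outside, world axes, zero at the start; "torque": the same for the moment, N m; "gripper_width": finger opening in m; "grasp_force": force on a finger pad.
Only numpy, scipy, OpenCV 4.12 (cv2) and the standard library are available. Lean on these libraries where they do the work, as an engineer would, in place of code of your own. Each camera call takes 0.05 s, during which the arm holds its last target. There are 200 camera calls.

## Working session

There is one attempt and no reset: what is moved stays moved. The work goes in short steps, Python scripts to look and compute and a shell command to move; the robot and the scene stay as the last step left them, time stands still between calls to the robot, and variables do not carry over. Pictures are saved under pics/ and viewed, at most 18 in all, crops included, and the job is handed in when it is done.

```bash
ls; mkdir -p pics; cat > h.py <<'E'
from workcell import *
import numpy as np, cv2
from scipy.spatial.transform import Rotation as Ro
def save(n,f): cv2.imwrite(f'pics/{n}.png',f['image'][:,:,::-1])
def cloud(f):
    z=f['z_map'];K=f['camera_matrix'];v,u=np.mgrid[:480,:640]
    P=np.stack([(u-K[0,2])/K[0,0]*z,(v-K[1,2])/K[1,1]*z,z],-1)
    return (P-f['t'])@f['R']
E
python3 - <<'E'
from h import *
s=sense();print({k:np.round(v,3) for k,v in s.items()})
for c in ('top','side'):
    f=grab_frame(c);save(c,f);np.savez(f'/tmp/{c}.npz',**f)
    for n in ['rail','rack','hook_block','cup','truck','tower','bowl','tube','arch','post_a','board_a','hook_a','hook_a_grip','hook_a_low','hook_a_top','board_a_hole']:
        print(c,n,[(np.round(d['location'],3).tolist(),round(d['confidence'],2)) for d in landmark_of(c,n)[:4]])
E
```

```text
pics
{'time': np.float64(0.0), 'q': array([66.841,  7.516, 85.33 ,  0.   , 87.262, -4.892]), 'qvel': array([ 0.062,  0.022,  0.079, -0.044, -0.02 ,  0.041]), 'joint_torque': array([-2.0000e-03, -5.6941e+01, -5.0054e+01, -0.0000e+00,  1.5000e-02,
       -0.0000e+00]), 'tool_pos': array([0.188, 0.569, 0.247]), 'ee_rot': array([-1.79892e+02, -9.00000e-03,  1.61733e+02]), 'force': array([0.248, 0.433, 0.136]), 'torque': array([ 0.015, -0.021,  0.024]), 'grasp_force': np.float64(0.0), 'gripper_width': np.float64(0.086)}
top rail [([0.646, -0.002, -0.001], 0.88)]
top rack [([0.475, 0.277, 0.004], 0.7), ([0.446, 0.017, 0.073], 0.34)]
top hook_block [([0.44, 0.064, 0.002], 0.9), ([0.501, -0.36, 0.008], 0.45)]
top cup [([0.462, -0.168, -0.002], 0.96)]
top truck [([0.797, -0.099, -0.003], 0.84), ([0.357, 0.187, 0.001], 0.58), ([0.473, 0.275, 0.002], 0.28), ([0.472, 0.013, 0.11], 0.25)]
top tower []
top bowl []
top tube [([0.359, 0.191, 0.003], 0.59), ([0.425, 0.016, 0.019], 0.23)]
top arch [([0.355, -0.052, -0.001], 0.76), ([0.471, 0.224, 0.012], 0.31)]
top post_a [([0.419, -0.342, 0.011], 0.8
[... 724 characters left out ...]
447, 0.108, 0.077], 0.2)]
side cup [([0.466, -0.164, 0.001], 0.83)]
side truck [([0.794, -0.1, 0.001], 0.94)]
side tower [([0.778, 0.156, 0.002], 0.77)]
side bowl [([0.63, 0.432, 0.003], 0.57)]
side tube [([0.364, 0.19, -0.001], 0.74)]
side arch [([0.356, -0.057, 0.002], 0.61), ([0.441, 0.062, -0.001], 0.4)]
side post_a [([0.497, -0.358, 0.008], 0.96), ([0.415, -0.34, 0.012], 0.94)]
side board_a [([0.471, 0.328, 0.009], 0.98), ([0.468, 0.221, 0.007], 0.56)]
side hook_a []
side hook_a_grip [([0.449, 0.107, 0.078], 0.67)]
side hook_a_low [([0.476, 0.326, 0.09], 0.73), ([0.468, 0.015, 0.115], 0.4)]
side hook_a_top [([0.474, 0.104, 0.118], 0.48)]
side board_a_hole [([0.474, 0.326, 0.092], 0.71)]
```

View pics/top.png

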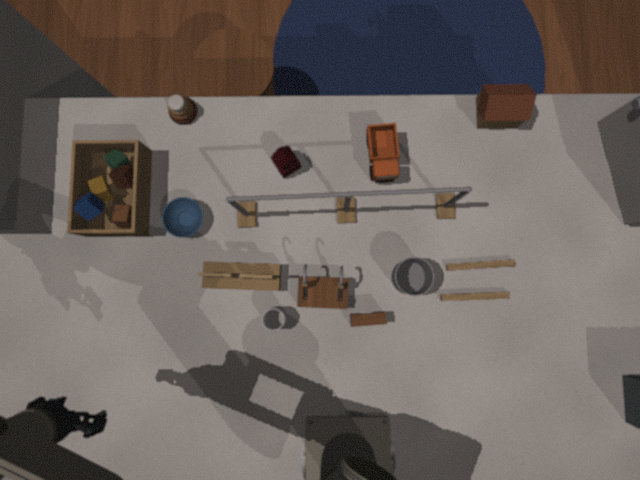

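View pics/side.png

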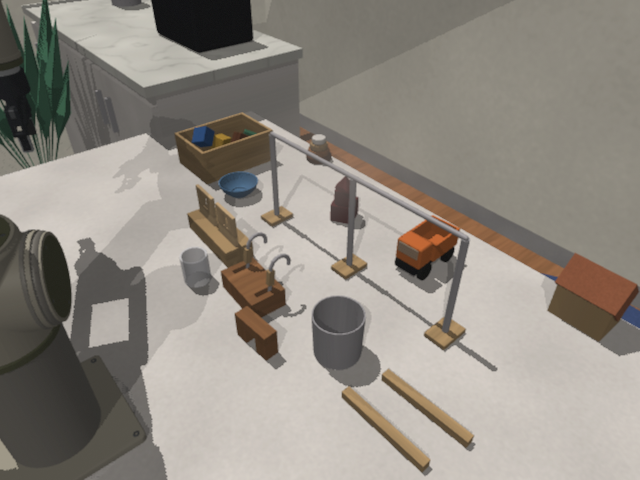

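```bash
cat >> h.py <<'E'
def T(tilt,yaw=0):
    "tool y=+world y, z tilted from down towards +x by tilt deg, then yawed"
    a=np.radians(tilt);s,c=np.sin(a),np.cos(a)
    return Ro.from_euler('z',yaw,degrees=True)*Ro.from_matrix(np.array([[-c,0,s],[0,1,0],[-s,0,-c]]))
def pose():
    s=sense();return np.array(s['tool_pos']),Ro.from_euler('xyz',s['ee_rot'],degrees=True)
def plan(*targets):
    "each target (TCP pos, R), successive; prints shift mm and rotvec from the previous"
    p,R=pose()
    for P,Q in targets:
        print(np.round(R.inv().apply(np.array(P)-p)*1000,1).tolist(),np.round((R.inv()*Q).as_rotvec(),3).tolist()); p,R=np.array(P),Q
def look(n):
    p,R=pose();f=grab_frame('wrist');save(n,f);M=f['tool_from_camera']
    f['Rc']=R.as_matrix()@M[:3,:3];f['pc']=p+R.apply(M[:3,3]);return f
def pix(f,u,v,z=None):
    "world point of wrist pixel(s) by z_map, or on plane z"
    K=f['camera_matrix'];x=(u-K[0,2])/K[0,0];y=(v-K[1,2])/K[1,1];r=np.hypot(x,y)+1e-9
    d=np.stack([np.sin(r)*x/r,np.sin(r)*y/r,np.cos(r)],-1)
    if z is None:
        d=d/d[...,2:]*f['z_map'][v,u][...,None]
        return d@f['Rc'].T+f['pc']
    d=d@f['Rc'].T; return f['pc']+d*((z-f['pc'][2])/d[...,2:])
def lm(c,*ns):
    for n in ns: print(c,n,[(np.round(d['location'],3).tolist(),round(d['confidence'],2)) for d in landmark_of(c,n)[:4]])
E
python3 - <<'E'
from h import *
plan(([.37,.107,.25],T(30)))
E
```

```text
[-317.8, -382.4, -1.7] [-0.083, -0.519, -0.311]
```

```bash
python3 -m pendant '[[-60,-70,0,0,0,0],[-100,-120,0,0,0,0],[-140,-170,0,0,0,0],[-180,-215,0,0,0,0],[-180,-215,0,0,0,0]]' 0.2
python3 - <<'E'
from h import *
plan(([.37,.107,.25],T(30)))
E
```

```text
time: 2.33
tool_pos: [0.2923, 0.3069, 0.2485]
ee_rot: [180.0, 0.1, 161.6]
force: [0.0, 1.0, 0.1]
gripper_width: 0.051
grasp_force: 0.0
[-136.7, -165.2, -1.5] [-0.084, -0.518, -0.313]
```

```bash
python3 -m pendant '[[-35,-40,0,-0.02,-0.13,-0.08],[-70,-80,0,-0.04,-0.26,-0.16],[-105,-125,0,-0.063,-0.39,-0.235],[-137,-165,-1,-0.084,-0.518,-0.313],[-137,-165,-1,-0.084,-0.518,-0.313]]'
python3 - <<'E'
from h import *
f=look('w1'); 
lm('wrist','hook_a','hook_a_grip','hook_a_top','hook_a_low')
import pickle;pickle.dump(f,open('/tmp/w1.pkl','wb'))
plan(([.37,.107,.25],T(30)))
E
```

```text
time: 2.95
tool_pos: [0.4045, 0.126, 0.2482]
ee_rot: [-178.9, 28.3, 179.9]
force: [-0.9, -0.5, 0.2]
gripper_width: 0.0513
grasp_force: 0.0
wrist hook_a [([0.435, 0.017, 0.006], 0.82), ([0.44, 0.108, 0.007], 0.73), ([0.475, 0.015, 0.115], 0.15)]
wrist hook_a_grip [([0.446, 0.104, 0.074], 0.56)]
wrist hook_a_top [([0.477, 0.105, 0.115], 0.89), ([0.469, 0.225, 0.006], 0.47), ([0.466, -0.168, -0.0], 0.36)]
wrist hook_a_low [([0.431, 0.108, 0.014], 0.65), ([0.43, 0.016, 0.005], 0.58), ([0.448, 0.104, 0.074], 0.3)]
[29.8, -22.8, -15.1] [-0.016, -0.029, 0.002]
```

View pics/w1.png

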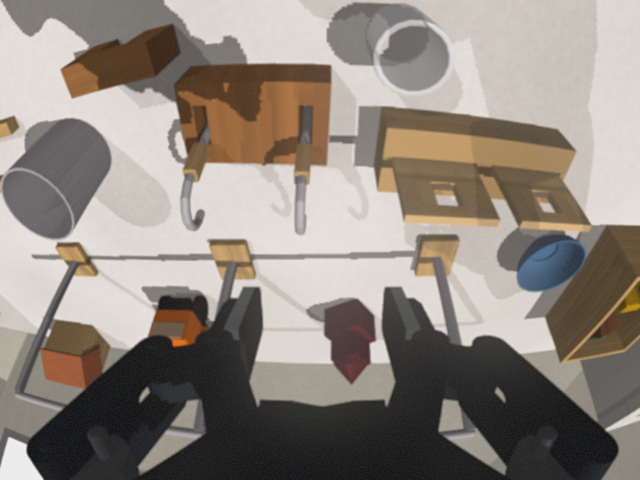

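```bash
cat >> h.py <<'E'
def wcloud(f):
    v,u=np.mgrid[:480,:640];P=pix(f,u,v);P[f['z_map']<=0]=np.nan;return P
E
python3 - <<'E'
from h import *
f=look('w2');P=wcloud(f);print(pose()[0])
for y0 in (.107,.017):
    m=(abs(P[...,1]-y0)<.02)&(P[...,2]>.053)&(P[...,2]<.13)&(abs(P[...,0]-.455)<.06)
    Q=P[m]
    print(len(Q))
    for z in np.arange(.055,.125,.007):
        q=Q[abs(Q[:,2]-z)<.0035]
        if len(q): print(round(z,3),len(q),np.round(q.min(0),4)[:2],np.round(np.median(q,0),4)[:2],np.round(q.max(0),4)[:2])
lm('wrist','hook_a_grip','hook_a_top','board_a_hole','board_a')
E
```

```text
[0.40353175 0.12964629 0.25053827]
1176
0.055 12 [0.4386 0.1029] [0.4394 0.1075] [0.4401 0.1121]
0.062 66 [0.4381 0.1021] [0.4395 0.108 ] [0.4407 0.1133]
0.069 87 [0.4387 0.1012] [0.4402 0.1077] [0.4529 0.1136]
0.076 95 [0.4394 0.1015] [0.441  0.1081] [0.4493 0.1137]
0.083 88 [0.4407 0.1014] [0.4418 0.1078] [0.443  0.1135]
0.09 211 [0.4407 0.1012] [0.4442 0.1083] [0.4924 0.1137]
0.097 82 [0.4432 0.1031] [0.4472 0.1079] [0.4935 0.1108]
0.104 93 [0.446  0.1033] [0.4495 0.1074] [0.492  0.1109]
0.111 127 [0.45   0.1027] [0.4536 0.1076] [0.4902 0.1106]
0.118 312 [0.453  0.1018] [0.4668 0.1064] [0.4885 0.1105]
1345
0.055 15 [0.4344 0.0128] [0.4349 0.0202] [0.4476 0.0234]
0.062 94 [0.4338 0.0124] [0.4355 0.0216] [0.4493 0.0237]
0.069 107 [0.4346 0.0113] [0.4363 0.0211] [0.4483 0.0238]
0.076 112 [0.4353 0.0117] [0.4371 0.0212] [0.4502 0.0241]
0.083 113 [0.4361 0.0115] [0.438 0.021] [0.4515 0.0243]
0.09 245 [0.4362 0.0111] [0.4421 0.0189] [0.4904 0.0239]
0.097 111 [0.4383 0.0113] [0.4455 0.0178] [0.4912 0.0212]
0.104 124 [0.4422 0.0132] [0.446  0.0185] [0.4887 0.0214]
0.111 142 [0.4444 0.0131] [0.4502 0.0188] [0.4878 0.0216]
0.118 279 [0.4495 0.0126] [0.4636 0.0177] [0.4844 0.021 ]
wrist hook_a_grip [([0.448, 0.106, 0.075], 0.96)]
wrist hook_a_top [([0.474, 0.103, 0.112], 0.79), ([0.447, 0.019, 0.073], 0.18)]
wrist board_a_hole [([0.475, 0.32, 0.088], 0.77), ([0.358, -0.055, 0.0], 0.15)]
wrist board_a [([0.468, 0.224, 0.008], 0.9), ([0.472, 0.324, 0.009], 0.75)]
```

```bash
python3 - <<'E'
from h import *
R=T(24);z=R.apply([0,0,1]);G=np.array([.448,.1075,.078])+.002*z
plan((G-.08*z,R),(G,R))
E
```

```text
[36.6, -20.1, 95.1] [-0.017, 0.075, 0.001]
[0.0, 0.0, 80.0] [0.0, 0.0, 0.0]
```

```bash
python3 -m pendant '[[15,-8,40,-0.017,0.04,0],[36,-20,70,-0.017,0.075,0],[37,-20,95,-0.017,0.075,0],[37,-20,95,-0.017,0.075,0],[37,-20,95,-0.017,0.075,0]]'
python3 - <<'E'
from h import *
R=T(24);z=R.apply([0,0,1]);G=np.array([.448,.1075,.078])+.002*z
plan((G-.08*z,R),(G,R))
E
```

```text
time: 4.08
tool_pos: [0.4162, 0.1073, 0.1499]
ee_rot: [-180.0, 24.0, -180.0]
force: [0.4, -0.7, -0.2]
gripper_width: 0.0509
grasp_force: 0.0
[0.2, 0.2, 0.6] [-0.0, 0.001, 0.001]
[0.0, 0.0, 80.0] [0.0, 0.0, 0.0]
```

Accurate. Approach and grip, then lift a bit.

```bash
python3 -m pendant '[[0,0,25,0,0,0],[0,0,50,0,0,0],[0,0,70,0,0,0],[0,0,80,0,0,0],[0,0,80,0,0,0]]'
python3 -m pendant '[[0,0,0,0,0,0],[0,0,0,0,0,0],[0,0,0,0,0,0],[0,0,0,0,0,0],[0,0,0,0,0,0]]' -1
python3 - <<'E'
from h import *
p,R=pose()
# lift 100mm along hook lean, then upright at T(30.3)
plan((p+np.array([.01,0,.09]),T(24)),(p+np.array([.01,0,.15]),T(30.3)))
E
```

```text
time: 4.7
tool_pos: [0.4487, 0.1071, 0.0761]
ee_rot: [-180.0, 24.0, -180.0]
force: [0.3, 0.5, 0.4]
gripper_width: 0.051
grasp_force: 0.0
time: 5.32
tool_pos: [0.4493, 0.1069, 0.0767]
ee_rot: [-180.0, 24.1, -180.0]
force: [-1.5, -0.6, 6.0]
gripper_width: 0.0113
grasp_force: 59.1
[-45.9, -0.1, -78.1] [-0.0, 0.001, 0.0]
[-24.4, 0.0, -54.8] [0.0, -0.11, 0.0]
```

```bash
python3 -m pendant '[[-8,0,-14,0,0,0],[-18,0,-31,0,0,0],[-28,0,-47,0,0,0],[-38,0,-64,0,0,0],[-46,0,-78,0,0,0]]'
python3 -m pendant '[[-8,0,-18,0,-0.03,0],[-16,0,-36,0,-0.07,0],[-24,0,-55,0,-0.11,0],[-24,0,-55,0,-0.11,0],[-24,0,-55,0,-0.11,0]]'
python3 - <<'E'
from h import *
f=look('w3');P=wcloud(f);p,R=pose();print(p)
T_=R.apply([0,0,1]);g=p-.002*T_
Q=P-g
m=(abs(Q[...,1])<.02)&(Q[...,2]<.06)&(Q[...,2]>-.08)&(abs(Q[...,0]-.0)<.06)
for z in np.arange(-.07,.058,.008):
    q=Q[m&(abs(Q[...,2]-z)<.004)]
    if len(q): print(round(z,3),len(q),np.round(np.percentile(q,5,axis=0)*1e3,1)[:2],np.round(np.median(q,0)*1e3,1)[:2],np.round(np.percentile(q,95,axis=0)*1e3,1)[:2])
# boards
for y0 in (.225,.326):
    B=P[(abs(P[...,1]-y0)<.045)&(P[...,2]>.055)&(P[...,2]<.13)&(abs(P[...,0]-.472)<.03)]
    print('board',len(B),np.round(B.min(0),4),np.round(B.max(0),4),np.round(np.median(B,0),4))
lm('wrist','board_a_hole','hook_a_low','hook_a_top','hook_a_grip')
E
```

```text
time: 5.95
tool_pos: [0.4588, 0.1069, 0.1662]
ee_rot: [-180.0, 24.0, -180.0]
force: [-0.3, 0.3, -0.5]
gripper_width: 0.011
grasp_force: 58.2
time: 6.58
tool_pos: [0.4581, 0.1069, 0.2247]
ee_rot: [-179.9, 30.2, -180.0]
force: [0.5, 0.0, -1.0]
gripper_width: 0.011
grasp_force: 58.5
[0.45803306 0.10685754 0.22442298]
-0.07 50 [-26.   -2.8] [-11.6   1.8] [-4.3  4.5]
-0.062 457 [-28.6  -2.7] [-7.5  0.7] [-2.4  4. ]
-0.054 451 [-31.8  -2.7] [-27.7   0.7] [-1.6  4. ]
-0.046 249 [-27.9  -3.1] [-3.4  0.7] [-0.8  3.9]
-0.038 242 [-4.4 -3.3] [-3.2  0.2] [-1.1  4.2]
-0.03 264 [-4.5 -3.1] [-3.4  0.7] [-1.3  4. ]
-0.022 319 [-7.5 -7.9] [-6.5  0.7] [-2.   8.5]
-0.014 976 [ -7.6 -14.5] [-6.3  0.7] [-1.3 15.8]
-0.006 1299 [-11.5 -16.1] [-7.   0.7] [-3.8 17.6]
0.002 1489 [-16.2 -16.2] [-9.7  0.7] [-6.1 17.4]
0.01 1735 [-22.5 -11.1] [-12.4   0.7] [-2.  12.6]
0.018 2349 [-27.1 -16.5] [-24.1   0.7] [-1.8 17.8]
0.026 1989 [-30.8 -16.4] [-27.9   0.7] [ 0.2 17.6]
0.034 2200 [-42.5 -17.2] [-40.4   0.4] [-10.9  18.5]
0.042 3623 [-47. -17.] [-44.2   0.7] [-37.   18.2]
0.05 5305 [-53.4 -16.5] [-48.    0.8] [-41.   17.9]
board 5774 [0.4613 0.1845 0.055 ] [0.4743 0.266  0.1217] [0.4645 0.2193 0.0972]
board 3739 [0.4657 0.2848 0.0551] [0.4785 0.3677 0.1207] [0.469  0.3156 0.0945]
wrist board_a_hole [([0.474, 0.321, 0.092], 0.95), ([0.455, 0.108, 0.223], 0.17)]
wrist hook_a_low [([0.444, 0.108, 0.161], 0.95)]
wrist hook_a_top [([0.446, 0.108, 0.16], 0.41)]
wrist hook_a_grip [([0.455, 0.106, 0.222], 0.66)]
```

View pics/w3.png

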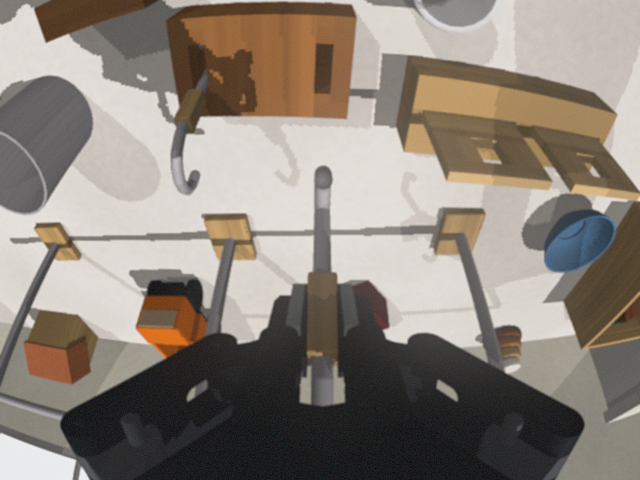

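```bash
python3 - <<'E'
from h import *
f=look('w4');P=wcloud(f)
for y0 in (.2253,.326):
    B=P[(abs(P[...,1]-y0)<.037)&(P[...,2]>.055)&(P[...,2]<.119)&(abs(P[...,0]-.471)<.02)]
    # robust plane x=a+b y+c z
    w=np.ones(len(B),bool)
    for _ in range(6):
        A=np.c_[np.ones(len(B)),B[:,1]-y0,B[:,2]-.1];k=np.linalg.lstsq(A[w],B[w,0],rcond=None)[0];r=B[:,0]-A@k;w=abs(r)<.0015
    print('plane at z=.1',np.round(k,4),w.sum(),len(B))
    # hole: rays hitting beyond: intersect pixels with plane
    v,u=np.mgrid[:480,:640];K=f['camera_matrix'];D=P-f['pc'];n=np.array([1,-k[1],-k[2]]);d0=k[0]-k[1]*y0-k[2]*.1
    t=(d0-n@f['pc'])/(D@n);X=f['pc']+D*t[...,None]
    h=(t<.975)&(abs(X[...,1]-y0)<.03)&(X[...,2]>.065)&(X[...,2]<.112)
    H=X[h];print('hole',len(H),np.round(np.percentile(H,[2,50,98],axis=0),4).tolist())
E
```

```text
plane at z=.1 [0.4641 0.0429 0.0006] 3787 4273
hole 428 [[0.4637, 0.2149, 0.0814], [0.464, 0.2234, 0.0939], [0.4644, 0.2325, 0.1049]]
plane at z=.1 [0.4685 0.0434 0.001 ] 2274 2603
hole 218 [[0.468, 0.3159, 0.0812], [0.4683, 0.3233, 0.0932], [0.4687, 0.3315, 0.1047]]
```

```bash
python3 - <<'E'
from h import *
R=T(30.2);plan(([.546,.224,.2235],R),([.546,.224,.1487],R),([.482,.224,.1487],R))
E
```

```text
[-75.1, 117.1, 45.3] [-0.001, 0.0, 0.0]
[37.6, 0.0, 64.6] [0.0, 0.0, 0.0]
[55.3, 0.0, -32.2] [0.0, 0.0, 0.0]
```

```bash
python3 -m pendant '[[-20,25,12,0,0,0],[-40,55,24,0,0,0],[-58,85,35,0,0,0],[-75,117,45,0,0,0],[-75,117,45,0,0,0]]'
python3 -m pendant '[[10,0,16,0,0,0],[20,0,35,0,0,0],[30,0,52,0,0,0],[38,0,65,0,0,0],[38,0,65,0,0,0]]'
python3 -m pendant '[[0,0,0,0,0,0],[0,0,0,0,0,0],[0,0,0,0,0,0],[0,0,0,0,0,0],[0,0,0,0,0,0]]'
python3 - <<'E'
from h import *
f=look('w5')
P=wcloud(f);p,R=pose();g=p-.002*R.apply([0,0,1]);Q=P-g
m=(abs(Q[...,1])<.02)&(Q[...,2]<-.03)&(Q[...,2]>-.085)&(abs(Q[...,0]+.01)<.03)
for z in np.arange(-.08,-.03,.006):
    q=Q[m&(abs(Q[...,2]-z)<.003)]
    if len(q): print(round(z,3),len(q),np.round(np.percentile(q,[3,50,97],axis=0)*1e3,1)[:,:2].tolist())
f=grab_frame('side');cv2.imwrite('pics/s5.png',cv2.resize(f['image'][150:330,160:360,::-1],None,fx=3,fy=3))
R=T(30.2);plan(([.482,.224,.1487],R))
E
```

```text
time: 7.5
tool_pos: [0.5463, 0.2257, 0.2233]
ee_rot: [-179.9, 30.2, -179.8]
force: [-0.4, -0.8, -0.7]
gripper_width: 0.0113
grasp_force: 58.7
time: 8.12
tool_pos: [0.5445, 0.2228, 0.1469]
ee_rot: [-179.9, 30.1, -180.0]
force: [-0.3, -0.2, -0.2]
gripper_width: 0.0108
grasp_force: 58.7
time: 8.75
tool_pos: [0.5459, 0.224, 0.1494]
ee_rot: [-180.0, 30.3, -180.0]
force: [-0.1, 0.1, -0.9]
gripper_width: 0.0111
grasp_force: 58.7
-0.068 159 [[-26.7, -2.8], [-10.3, 0.1], [-3.0, 4.4]]
-0.062 321 [[-29.0, -2.6], [-6.1, 0.6], [-1.9, 4.0]]
-0.056 234 [[-32.0, -3.7], [-4.0, 0.6], [-0.5, 3.9]]
-0.05 344 [[-31.5, -3.2], [-26.4, 0.6], [-0.8, 3.9]]
-0.044 182 [[-4.7, -3.5], [-3.3, 0.6], [-0.7, 4.2]]
-0.038 180 [[-4.4, -3.4], [-3.2, 0.2], [-1.0, 4.1]]
-0.032 156 [[-4.7, -3.3], [-3.2, 0.6], [-1.3, 4.1]]
[55.5, 0.1, -31.7] [-0.001, 0.002, 0.0]
```

View pics/w5.png

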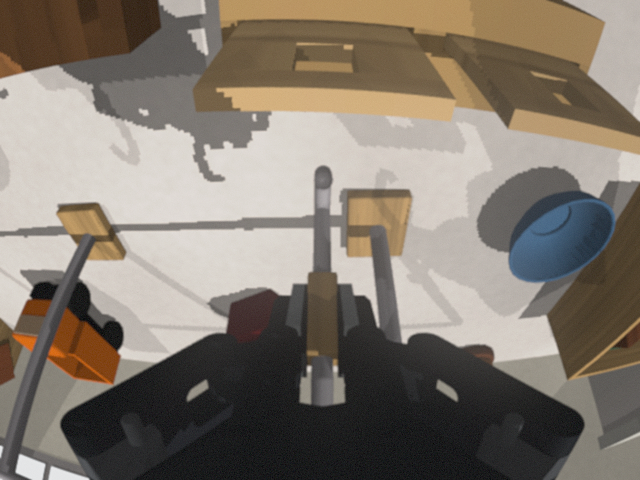

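```bash
python3 -m pendant '[[12,0,-6,0,0,0],[23,0,-12,0,0,0],[34,0,-19,0,0,0],[45,0,-25,0,0,0],[56,0,-31,0,0,0]]'
python3 -m pendant '[[0,0,0,0,0,0],[0,0,0,0,0,0],[0,0,0,0,0,0],[0,0,0,0,0,0],[0,0,0,0,0,0]]'
python3 - <<'E'
from h import *
f=look('w6')
p,R=pose();print(p)
plan((p+[0,0,.1],T(30.2)))
E
```

```text
time: 9.48
tool_pos: [0.481, 0.224, 0.1479]
ee_rot: [-180.0, 30.3, -180.0]
force: [0.5, 0.6, -0.7]
gripper_width: 0.011
grasp_force: 58.7
time: 10.1
tool_pos: [0.482, 0.2238, 0.1477]
ee_rot: [-179.9, 30.3, -180.0]
force: [-0.3, 0.2, -0.5]
gripper_width: 0.0113
grasp_force: 58.7
[0.48194503 0.22383963 0.14771093]
[-50.4, -0.1, -86.4] [-0.001, 0.001, 0.0]
```

View pics/w6.png

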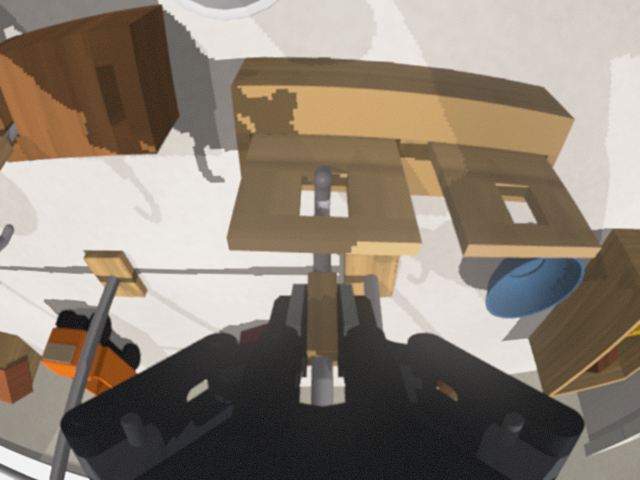

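```bash
python3 -m pendant '[[-6,0,-10,0,0,0],[-12,0,-21,0,0,0],[-20,0,-34,0,0,0],[-29,0,-49,0,0,0],[-38,0,-65,0,0,0]]'
python3 -m pendant '[[-10,0,-17,0,0,0],[-20,0,-34,0,0,0],[-30,0,-52,0,0,0],[-40,0,-69,0,0,0],[-47,0,-81,0,0,0]]'
python3 -m pendant '[[0,0,0,0,0,0],[0,0,0,0,0,0],[0,0,0,0,0,0],[0,0,0,0,0,0],[0,0,0,0,0,0]]'
python3 - <<'E'
from h import *
f=look('w7')
f=grab_frame('side');cv2.imwrite('pics/s7.png',cv2.resize(f['image'][60:300,130:450,::-1],None,fx=2,fy=2))
plan(([.51,-.185,.32],T(30.2)))
E
```

```text
time: 10.78
tool_pos: [0.482, 0.224, 0.2248]
ee_rot: [-180.0, 30.3, -180.0]
force: [0.8, 0.9, -1.7]
gripper_width: 0.0112
grasp_force: 58.5
time: 11.4
tool_pos: [0.4819, 0.2242, 0.3188]
ee_rot: [180.0, 30.4, -180.0]
force: [-0.2, -0.9, -0.7]
gripper_width: 0.011
grasp_force: 58.5
time: 12.02
tool_pos: [0.4815, 0.224, 0.3164]
ee_rot: [-179.9, 30.3, -180.0]
force: [-0.6, -0.2, -1.6]
gripper_width: 0.0108
grasp_force: 58.5
[-26.0, -409.0, 11.7] [-0.001, 0.001, 0.0]
```

View pics/s7.png

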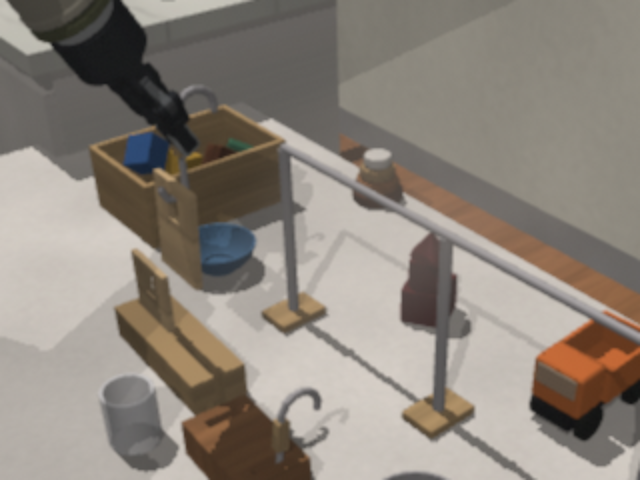

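```bash
python3 -m pendant '[[-2,-6,1,0,0,0],[-5,-20,2,0,0,0],[-8,-42,4,0,0,0],[-12,-70,6,0,0,0],[-15,-100,7,0,0,0]]'
python3 -m pendant '[[-2,-30,1,0,0,0],[-4,-60,2,0,0,0],[-6,-90,3,0,0,0],[-8,-120,4,0,0,0],[-11,-150,5,0,0,0]]'
python3 -m pendant '[[0,-30,0,0,0,0],[0,-60,0,0,0,0],[0,-90,0,0,0,0],[0,-115,0,0,0,0],[0,-135,0,0,0,0]]'
python3 -m pendant '[[0,-14,0,0,0,0],[0,-22,0,0,0,0],[0,-24,0,0,0,0],[0,-24,0,0,0,0],[0,-24,0,0,0,0]]'
python3 - <<'E'
from h import *
F=grab_frame('top');P=cloud(F)
F2=grab_frame('side');P2=cloud(F2)
for p in (P,P2):
    for y0 in (-.1,-.19,-.24):
        m=(abs(p[...,1]-y0)<.02)&(abs(p[...,2]-.24)<.02)&(abs(p[...,0]-.648)<.03);q=p[m]
        if len(q): print(y0,len(q),np.round(np.percentile(q,[3,50,97],axis=0),4).tolist())
f=look('w8');P=wcloud(f);p,R=pose();g=p-.002*R.apply([0,0,1]);print(p,R.as_euler('xyz',degrees=True))
for y0 in (-.24,-.14,-.05):
    m=(abs(P[...,1]-y0)<.03)&(abs(P[...,2]-.24)<.02)&(abs(P[...,0]-.648)<.03);q=P[m]
    if len(q): print('w',y0,len(q),np.round(np.percentile(q,[3,50,97],axis=0),4).tolist())
lm('wrist','hook_a_low','hook_a_top','rail','board_a')
lm('side','hook_a_top','hook_a_grip','rail','board_a')
E
```

```text
time: 12.75
tool_pos: [0.4982, 0.123, 0.3184]
ee_rot: [-179.9, 30.3, -179.9]
force: [0.1, 0.0, -1.5]
gripper_width: 0.011
grasp_force: 58.5
time: 13.38
tool_pos: [0.5101, -0.0274, 0.32]
ee_rot: [-179.9, 30.3, -180.0]
force: [-0.3, 0.7, -2.2]
gripper_width: 0.0112
grasp_force: 58.5
time: 14.0
tool_pos: [0.5098, -0.1627, 0.3199]
ee_rot: [-179.9, 30.3, 180.0]
force: [0.2, 0.6, -1.4]
gripper_width: 0.0109
grasp_force: 58.5
time: 14.62
tool_pos: [0.5103, -0.1844, 0.3199]
ee_rot: [-180.0, 30.3, -179.9]
force: [0.2, -0.1, -2.3]
gripper_width: 0.0112
grasp_force: 58.5
-0.1 82 [[0.647, -0.1181, 0.2391], [0.6517, -0.0977, 0.2437], [0.6565, -0.0802, 0.2469]]
-0.19 83 [[0.651, -0.2086, 0.2399], [0.655, -0.1912, 0.2443], [0.6606, -0.1718, 0.2473]]
-0.24 84 [[0.6529, -0.259, 0.2395], [0.6571, -0.2415, 0.2444], [0.6619, -0.2218, 0.2483]]
-0.1 45 [[0.6456, -0.1195, 0.2374], [0.6495, -0.111, 0.2439], [0.6536, -0.1014, 0.2467]]
-0.19 111 [[0.6495, -0.2084, 0.2385], [0.6521, -0.1905, 0.2441], [0.6568, -0.171, 0.2472]]
-0.24 122 [[0.6509, -0.2586, 0.2389], [0.6538, -0.2408, 0.244], [0.6592, -0.2216, 0.2
[... 226 characters left out ...]
 -0.1253, 0.2416], [0.6534, -0.1109, 0.2445]]
w -0.05 724 [[0.6432, -0.0782, 0.2358], [0.6456, -0.0518, 0.2417], [0.6505, -0.0218, 0.2445]]
wrist hook_a_low [([0.498, -0.185, 0.255], 0.95), ([0.547, -0.347, 0.006], 0.67)]
wrist hook_a_top [([0.448, 0.02, 0.074], 0.44)]
wrist rail [([0.643, 0.004, -0.0], 0.69)]
wrist board_a [([0.49, -0.185, 0.158], 0.88), ([0.512, -0.184, 0.252], 0.39)]
side hook_a_top [([0.532, -0.187, 0.363], 0.63), ([0.472, 0.328, 0.01], 0.47)]
side hook_a_grip [([0.507, -0.183, 0.321], 0.79), ([0.414, -0.338, 0.01], 0.3)]
side rail [([0.645, -0.002, -0.001], 0.89)]
side board_a [([0.471, 0.329, 0.011], 0.74), ([0.491, -0.186, 0.159], 0.72), ([0.777, 0.156, 0.001], 0.18)]
```

View pics/w8.png

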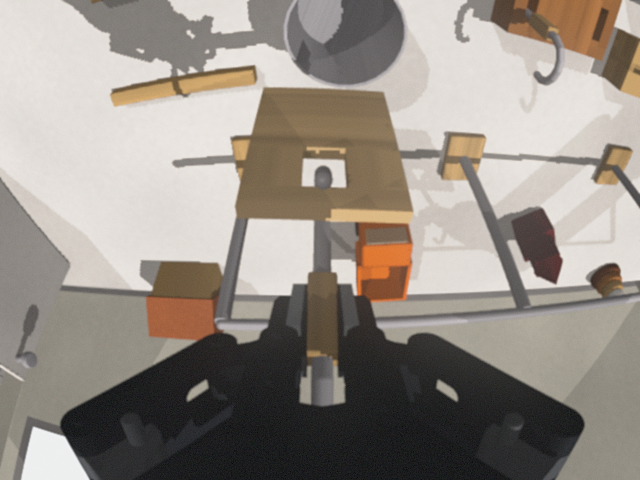

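```bash
python3 - <<'E'
from h import *
R=T(30.3);plan(([.633,-.187,.31],R),([.633,-.187,.207],R),([.633,-.187,.202],R))
E
```

```text
[-101.1, -2.0, 70.4] [-0.001, -0.0, 0.0]
[52.0, 0.0, 88.9] [0.0, 0.0, 0.0]
[2.5, 0.0, 4.3] [0.0, 0.0, 0.0]
```

```bash
python3 -m pendant '[[-10,0,7,0,0,0],[-28,-1,20,0,0,0],[-50,-1,35,0,0,0],[-72,-2,50,0,0,0],[-92,-2,64,0,0,0]]'
python3 -m pendant '[[-7,0,5,0,0,0],[-9,0,6,0,0,0],[-9,0,6,0,0,0],[-9,0,6,0,0,0],[-9,0,6,0,0,0]]'
python3 -m pendant '[[8,0,13,0,0,0],[18,0,31,0,0,0],[29,0,49,0,0,0],[41,0,71,0,0,0],[52,0,89,0,0,0]]'
python3 -m pendant '[[0,0,0,0,0,0],[0,0,0,0,0,0],[0,0,0,0,0,0],[0,0,0,0,0,0],[0,0,0,0,0,0]]'
python3 - <<'E'
from h import *
f=look('w9')
f=grab_frame('side');cv2.imwrite('pics/s9.png',cv2.resize(f['image'][120:360,300:540,::-1],None,fx=2.5,fy=2.5))
R=T(30.3);plan(([.633,-.187,.202],R))
lm('side','hook_a_top')
E
```

```text
time: 15.8
tool_pos: [0.6235, -0.1867, 0.3104]
ee_rot: [-180.0, 30.3, -180.0]
force: [0.0, -0.1, -0.8]
gripper_width: 0.011
grasp_force: 58.5
time: 16.42
tool_pos: [0.6324, -0.1871, 0.3107]
ee_rot: [-179.9, 30.3, -180.0]
force: [-0.1, -0.3, -2.2]
gripper_width: 0.0109
grasp_force: 58.5
time: 17.05
tool_pos: [0.632, -0.1866, 0.2042]
ee_rot: [180.0, 30.2, 180.0]
force: [11.7, -1.8, 28.7]
gripper_width: 0.0107
grasp_force: 61.9
time: 17.68
tool_pos: [0.6327, -0.187, 0.2074]
ee_rot: [-179.9, 30.3, -180.0]
force: [-0.7, 0.0, -1.8]
gripper_width: 0.0108
grasp_force: 59.2
[2.4, 0.1, 4.8] [-0.001, -0.0, 0.0]
side hook_a_top [([0.654, -0.191, 0.252], 0.78), ([0.36, -0.055, 0.003], 0.34)]
```

View pics/s9.png

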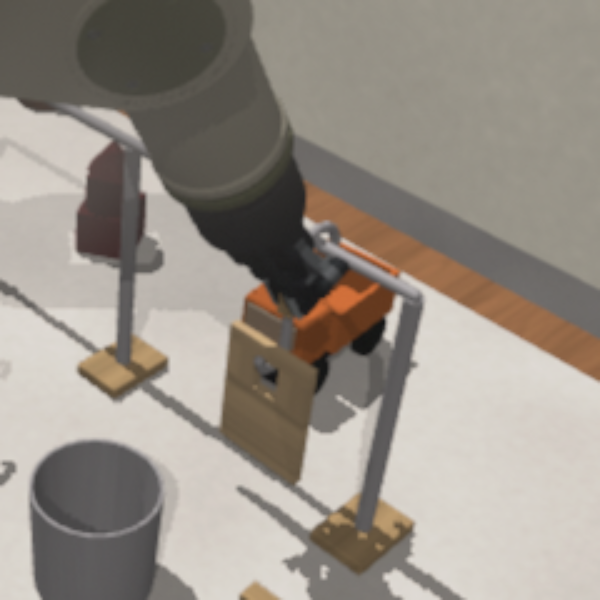

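```bash
python3 - <<'E'
from h import *
p,R=pose();B=np.array([.6535,p[1],.24])
for a in (-5,-10,-16):
    r=Ro.from_euler('y',a,degrees=True);q=B+r.apply(p-B)-[0,0,.0015]
    plan((q,r*R))
r=Ro.from_euler('y',-16,degrees=True)
z=(r*R).apply([0,0,1]);print(z)
E
```

```text
[-0.9, 0.0, 4.2] [0.0, -0.087, 0.0]
[-2.8, 0.0, 7.0] [0.0, -0.175, 0.0]
[-5.5, 0.0, 10.1] [0.0, -0.279, 0.0]
[ 7.22974468e-01 -6.37467718e-04 -6.90874455e-01]
```

```bash
python3 -m pendant '[[-0.4,0,2.5,0,-0.045,0],[-1,0,4,0,-0.09,0],[-2,0,6,0,-0.14,0],[-4,0,8,0,-0.21,0],[-5.5,0,10,0,-0.28,0]]'
python3 -m pendant '[[0,0,0,0,0,0],[0,0,0,0,0,0],[0,0,0,0,0,0],[0,0,0,0,0,0],[0,0,0,0,0,0]]' 0.0
python3 -m pendant '[[0,0,-8,0,0,0],[0,0,-25,0,0,0],[0,0,-50,0,0,0],[0,0,-80,0,0,0],[0,0,-120,0,0,0]]'
python3 - <<'E'
from h import *
look('w10')
lm('wrist','hook_a_top','hook_a_low','board_a')
F=grab_frame('side');cv2.imwrite('pics/s10.png',cv2.resize(F['image'][120:420,300:540,::-1],None,fx=2,fy=2))
grab_frame('top');
for c in ('side','top'): lm(c,'post_a','board_a','hook_a')
R=T(24);z=R.apply([0,0,1]);G=np.array([.444,.018,.078])+.002*z
plan(([.46,.018,.3],R),(G-.08*z,R))
E
```

```text
time: 18.45
tool_pos: [0.6426, -0.1872, 0.2017]
ee_rot: [-179.9, 46.5, -179.9]
force: [0.9, 1.6, -1.1]
gripper_width: 0.0108
grasp_force: 59.0
time: 19.08
tool_pos: [0.6427, -0.187, 0.2016]
ee_rot: [-179.9, 46.3, -179.9]
force: [-1.0, 0.4, -0.4]
gripper_width: 0.0424
grasp_force: 0.0
time: 19.7
tool_pos: [0.5545, -0.1866, 0.2844]
ee_rot: [-180.0, 46.3, -180.0]
force: [0.3, -1.0, 1.6]
gripper_width: 0.0427
grasp_force: 0.0
wrist hook_a_top [([0.649, -0.186, 0.241], 0.97)]
wrist hook_a_low [([0.656, -0.185, 0.134], 0.62), ([0.661, -0.185, 0.12], 0.5)]
wrist board_a [([0.661, -0.189, 0.039], 0.73)]
side post_a [([0.413, -0.339, 0.011], 0.98), ([0.542, -0.346, 0.009], 0.6), ([0.659, -0.19, 0.039], 0.21)]
side board_a [([0.47, 0.327, 0.012], 0.68), ([0.662, -0.189, 0.037], 0.67), ([0.361, 0.186, -0.002], 0.67)]
side hook_a [([0.67, -0.189, 0.132], 0.56), ([0.472, 0.326, 0.009], 0.51)]
top post_a [([0.546, -0.349, 0.009], 0.82), ([0.414, -0.341, 0.008], 0.52)]
top board_a [([0.662, -0.189, 0.042], 0.68), ([0.472, 0.326, 0.012], 0.51), ([0.657, -0.183, 0.138], 0.39), ([0.624, 0.434, 0.006], 0.17)]
top hook_a [([0.664, -0.186, 0.133], 0.68), ([0.438, 0.016, 0.005], 0.42)]
[54.1, 204.7, -80.6] [0.001, 0.389, 0.0]
[104.9, 0.0, 118.3] [0.0, 0.0, 0.0]
```

View pics/s10.png

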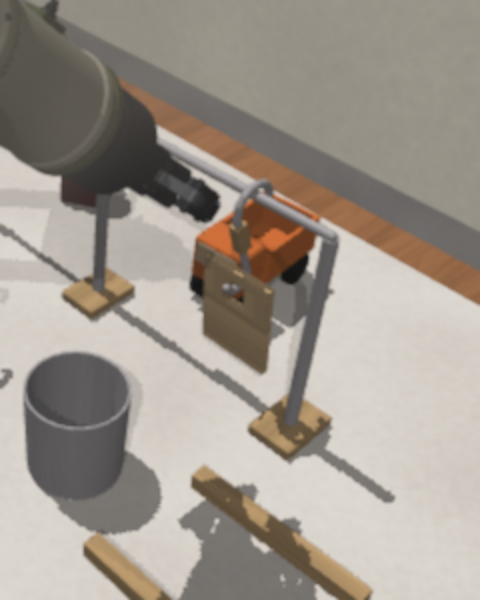

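```bash
python3 -m pendant '[[0,30,-40,0,0.08,0],[10,70,-60,0,0.16,0],[22,115,-80,0,0.24,0],[38,160,-81,0,0.32,0],[54,205,-81,0,0.389,0]]' 0.2
python3 - <<'E'
from h import *
R=T(24);z=R.apply([0,0,1]);G=np.array([.444,.018,.078])+.002*z
plan((G-.08*z,R))
E
```

```text
time: 20.92
tool_pos: [0.4596, 0.0193, 0.3016]
ee_rot: [-179.9, 24.0, -180.0]
force: [1.3, 1.1, -1.1]
gripper_width: 0.0514
grasp_force: 0.0
[105.2, -1.1, 119.9] [-0.001, 0.001, 0.0]
```

```bash
python3 -m pendant '[[30,0,30,0,0,0],[60,-1,60,0,0,0],[85,-1,90,0,0,0],[105,-1,119,0,0,0],[105,-1,119,0,0,0]]'
python3 - <<'E'
from h import *
f=look('w11');P=wcloud(f)
Q=P[(abs(P[...,1]-.017)<.02)&(P[...,2]>.053)&(P[...,2]<.13)&(abs(P[...,0]-.455)<.06)]
for z in np.arange(.055,.1,.007):
    q=Q[abs(Q[:,2]-z)<.0035]
    if len(q): print(round(z,3),len(q),np.round(np.percentile(q,[3,50,97],axis=0),4)[:,:2].tolist())
R=T(24);z=R.apply([0,0,1]);G=np.array([.444,.018,.078])+.002*z
plan((G,R))
E
```

```text
time: 21.55
tool_pos: [0.4122, 0.0171, 0.149]
ee_rot: [-180.0, 24.0, -180.0]
force: [0.3, -0.0, 0.6]
gripper_width: 0.0511
grasp_force: 0.0
0.055 29 [[0.4346, 0.0126], [0.4356, 0.0176], [0.4382, 0.0226]]
0.062 165 [[0.4341, 0.0117], [0.4352, 0.0177], [0.4363, 0.023]]
0.069 178 [[0.4348, 0.0118], [0.436, 0.0171], [0.4372, 0.0229]]
0.076 186 [[0.4357, 0.0119], [0.4367, 0.0174], [0.4381, 0.0228]]
0.083 200 [[0.4365, 0.0115], [0.4375, 0.0171], [0.4387, 0.0227]]
0.09 388 [[0.4373, 0.0115], [0.4394, 0.0166], [0.4652, 0.0227]]
0.097 148 [[0.4414, 0.0138], [0.4428, 0.0171], [0.4459, 0.0209]]
[0.1, 0.9, 80.2] [-0.0, 0.0, 0.0]
```

```bash
python3 -m pendant '[[0,0,25,0,0,0],[0,0,50,0,0,0],[0,0,70,0,0,0],[0,0,80,0,0,0],[0,0,80,0,0,0]]'
python3 -m pendant '[[0,0,0,0,0,0],[0,0,0,0,0,0],[0,0,0,0,0,0],[0,0,0,0,0,0],[0,0,0,0,0,0]]' -1
python3 -m pendant '[[-8,0,-14,0,0,0],[-18,0,-31,0,0,0],[-28,0,-47,0,0,0],[-38,0,-64,0,0,0],[-46,0,-78,0,0,0]]'
python3 -m pendant '[[-8,0,-18,0,-0.03,0],[-16,0,-36,0,-0.07,0],[-24,0,-55,0,-0.11,0],[-24,0,-55,0,-0.11,0],[-24,0,-55,0,-0.11,0]]'
python3 - <<'E'
from h import *
cat=None
f=look('w12');P=wcloud(f);p,R=pose();print(p)
g=p-.002*R.apply([0,0,1]);Q=P-g
m=(abs(Q[...,1])<.02)&(Q[...,2]<-.01)&(Q[...,2]>-.085)&(abs(Q[...,0]+.01)<.03)
for z in np.arange(-.074,-.01,.006):
    q=Q[m&(abs(Q[...,2]-z)<.003)]
    if len(q): print(round(z,3),len(q),np.round(np.percentile(q,[3,50,97],axis=0)*1e3,1)[:,:2].tolist())
R=T(30.3);plan(([.555,.324,.2235],R),([.555,.324,.1485],R))
E
```

```text
time: 22.22
tool_pos: [0.4444, 0.017, 0.0757]
ee_rot: [-180.0, 23.9, -180.0]
force: [-0.7, -0.4, -0.1]
gripper_width: 0.0516
grasp_force: 0.0
time: 22.85
tool_pos: [0.4455, 0.0168, 0.0772]
ee_rot: [-179.9, 24.1, -180.0]
force: [-2.6, -0.6, 6.7]
gripper_width: 0.0112
grasp_force: 59.2
time: 23.48
tool_pos: [0.4551, 0.017, 0.1668]
ee_rot: [-180.0, 24.0, -180.0]
force: [0.9, -0.7, -1.5]
gripper_width: 0.011
grasp_force: 58.5
time: 24.1
tool_pos: [0.4544, 0.017, 0.2255]
ee_rot: [-180.0, 30.3, -180.0]
force: [-0.6, 0.0, -1.1]
gripper_width: 0.0111
grasp_force: 58.6
[0.45428601 0.01700663 0.22508032]
-0.068 187 [[-26.9, -2.9], [-10.5, 0.5], [-3.4, 4.4]]
-0.062 296 [[-29.6, -2.8], [-6.0, 0.6], [-2.5, 4.0]]
-0.056 252 [[-32.4, -2.7], [-4.9, 1.0], [-2.3, 4.6]]
-0.05 343 [[-32.2, -3.2], [-26.4, 1.0], [-1.3, 4.3]]
-0.044 175 [[-5.2, -3.5], [-3.9, 0.6], [-0.9, 4.2]]
-0.038 178 [[-5.0, -3.4], [-3.8, 0.1], [-1.5, 4.1]]
-0.032 196 [[-5.0, -3.3], [-3.7, 0.6], [-1.8, 4.0]]
-0.026 129 [[-5.2, -2.9], [-3.9, 0.6], [-2.1, 3.9]]
-0.02 392 [[-8.2, -10.1], [-7.1, 0.6], [-1.7, 10.4]]
-0.014 742 [[-8.2, -15.5], [-6.6, 0.6], [-0.9, 16.7]]
[-86.3, 307.0, 51.9] [-0.0, -0.001, 0.0]
[37.8, 0.0, 64.8] [0.0, 0.0, 0.0]
```

```bash
python3 -m pendant '[[-15,40,9,0,0,0],[-35,90,21,0,0,0],[-52,140,32,0,0,0],[-70,190,42,0,0,0],[-86,240,52,0,0,0]]'
python3 -m pendant '[[0,30,0,0,0,0],[0,55,0,0,0,0],[0,67,0,0,0,0],[0,67,0,0,0,0],[0,67,0,0,0,0]]'
python3 -m pendant '[[10,0,16,0,0,0],[20,0,35,0,0,0],[30,0,52,0,0,0],[38,0,65,0,0,0],[38,0,65,0,0,0]]'
python3 -m pendant '[[0,0,0,0,0,0],[0,0,0,0,0,0],[0,0,0,0,0,0],[0,0,0,0,0,0],[0,0,0,0,0,0]]'
python3 - <<'E'
from h import *
f=look('w13');P=wcloud(f);y0=.326
B=P[(abs(P[...,1]-y0)<.037)&(P[...,2]>.055)&(P[...,2]<.116)&(abs(P[...,0]-.471)<.02)]
T_=P[(abs(P[...,1]-y0)<.05)&(P[...,2]>.116)&(P[...,2]<.126)&(abs(P[...,0]-.471)<.02)]
print(np.round(np.percentile(B,[3,50,97],axis=0),4).tolist(),np.round(np.percentile(T_,[1,50,99],axis=0),4).tolist())
lm('wrist','board_a_hole','hook_a_low')
R=T(30.3);plan(([.4865,.324,.1482],R))
E
```

```text
time: 24.78
tool_pos: [0.5553, 0.259, 0.2229]
ee_rot: [-179.9, 30.2, -179.9]
force: [1.1, -0.7, 0.4]
gripper_width: 0.0108
grasp_force: 58.6
time: 25.4
tool_pos: [0.5552, 0.3231, 0.2243]
ee_rot: [-179.9, 30.3, -180.0]
force: [-0.5, 0.2, -0.7]
gripper_width: 0.0112
grasp_force: 58.7
time: 26.02
tool_pos: [0.5542, 0.3231, 0.147]
ee_rot: [-179.8, 30.2, -179.9]
force: [1.0, 1.1, -1.0]
gripper_width: 0.011
grasp_force: 58.7
time: 26.65
tool_pos: [0.5553, 0.324, 0.1497]
ee_rot: [-180.0, 30.4, -180.0]
force: [-0.2, 0.5, -0.3]
gripper_width: 0.0111
grasp_force: 58.7
[[0.4667, 0.2913, 0.0582], [0.4686, 0.3255, 0.0906], [0.4742, 0.3607, 0.115]] [[0.4668, 0.2875, 0.1162], [0.4716, 0.3258, 0.1193], [0.4772, 0.3656, 0.1208]]
wrist board_a_hole [([0.474, 0.322, 0.092], 0.7)]
wrist hook_a_low []
[60.0, 0.1, -33.6] [-0.001, 0.001, 0.0]
```

View pics/w13.png

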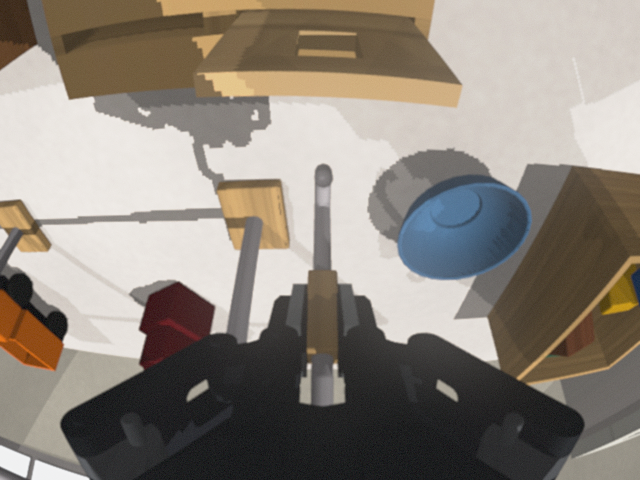

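```bash
python3 -m pendant '[[12,1,-6,0,0,0],[24,1,-13,0,0,0],[36,1.5,-20,0,0,0],[48,1.5,-27,0,0,0],[60,1.5,-33.5,0,0,0]]'
python3 -m pendant '[[0,0,0,0,0,0],[0,0,0,0,0,0],[0,0,0,0,0,0],[0,0,0,0,0,0],[0,0,0,0,0,0]]'
python3 - <<'E'
from h import *
f=look('w14');print(pose()[0]); P=wcloud(f);p,R=pose();g=p-.002*R.apply([0,0,1]);Q=P-g
# tip visible on near side of board?
m=(abs(Q[...,1])<.02)&(Q[...,2]<-.042)&(Q[...,2]>-.075)&(Q[...,0]>-.034)&(Q[...,0]<-.019)
print(m.sum(),np.round(np.percentile(Q[m],[3,50,97],axis=0)*1e3,1).tolist())
E
```

```text
time: 27.42
tool_pos: [0.4855, 0.3256, 0.1482]
ee_rot: [-180.0, 30.4, -180.0]
force: [0.5, -0.0, -0.5]
gripper_width: 0.0109
grasp_force: 58.7
time: 28.05
tool_pos: [0.4867, 0.3253, 0.148]
ee_rot: [-179.9, 30.3, -180.0]
force: [-0.2, 0.3, -0.7]
gripper_width: 0.0109
grasp_force: 58.7
[0.48665067 0.32532283 0.14800342]
372 [[-32.6, -18.0, -66.9], [-30.0, 1.0, -53.5], [-19.2, 4.4, -50.6]]
```

View pics/w14.png

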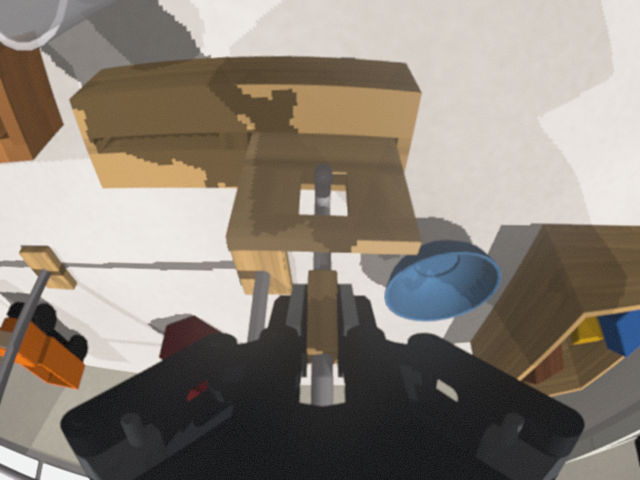

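Through the hole again (tip at 322,172). Lift and carry to y = −0.08.

```bash
python3 -m pendant '[[-6,0,-10,0,0,0],[-12,0,-21,0,0,0],[-20,0,-34,0,0,0],[-29,0,-49,0,0,0],[-38,0,-65,0,0,0]]'
python3 -m pendant '[[-10,0,-17,0,0,0],[-20,0,-34,0,0,0],[-30,0,-52,0,0,0],[-40,0,-69,0,0,0],[-47,0,-81,0,0,0]]'
python3 -m pendant '[[0,0,0,0,0,0],[-1,-6,1,0,0,0],[-4,-20,2,0,0,0],[-6,-42,4,0,0,0],[-10,-70,6,0,0,0]]'
python3 -m pendant '[[-2,-30,1,0,0,0],[-4,-60,2,0,0,0],[-6,-90,3,0,0,0],[-8,-120,4,0,0,0],[-8,-150,5,0,0,0]]'
python3 -m pendant '[[0,-30,0,0,0,0],[0,-60,0,0,0,0],[0,-90,0,0,0,0],[0,-115,0,0,0,0],[0,-135,0,0,0,0]]'
python3 - <<'E'
from h import *
f=look('w15'); lm('wrist','board_a','hook_a_low')
R=T(30.3);plan(([.51,-.078,.32],R),([.628,-.078,.31],R),([.628,-.078,.208],R))
E
```

```text
time: 28.72
tool_pos: [0.4866, 0.3256, 0.2251]
ee_rot: [-180.0, 30.4, -180.0]
force: [-0.2, -0.4, -0.7]
gripper_width: 0.0105
grasp_force: 58.5
time: 29.35
tool_pos: [0.4863, 0.3257, 0.3189]
ee_rot: [180.0, 30.4, -180.0]
force: [1.0, -0.0, -1.8]
gripper_width: 0.011
grasp_force: 58.5
time: 29.98
tool_pos: [0.4975, 0.2541, 0.3158]
ee_rot: [-179.9, 30.3, -179.9]
force: [0.7, -0.5, -0.7]
gripper_width: 0.011
grasp_force: 58.5
time: 30.6
tool_pos: [0.5069, 0.1037, 0.3161]
ee_rot: [-179.9, 30.3, -180.0]
force: [0.9, -0.2, -1.1]
gripper_width: 0.0112
grasp_force: 58.5
time: 31.22
tool_pos: [0.5066, -0.0314, 0.316]
ee_rot: [-179.9, 30.3, 180.0]
force: [-0.1, 0.1, -0.2]
gripper_width: 0.011
grasp_force: 58.5
wrist board_a [([0.49, -0.038, 0.156], 0.74), ([0.662, -0.188, 0.039], 0.57)]
wrist hook_a_low [([0.654, -0.185, 0.134], 0.9), ([0.626, 0.431, 0.002], 0.72), ([0.663, -0.19, 0.041], 0.71), ([0.799, -0.095, -0.001], 0.39)]
[-4.9, -47.0, -1.6] [-0.002, 0.0, -0.002]
[-96.8, 0.0, 68.2] [0.0, 0.0, 0.0]
[51.5, 0.0, 88.1] [0.0, 0.0, 0.0]
```

```bash
python3 -m pendant '[[-1,-12,0,0,0,0],[-3,-26,-1,0,0,0],[-5,-40,-1,0,0,0],[-5,-47,-1,0,0,0],[-5,-47,-1,0,0,0]]'
python3 -m pendant '[[-10,0,7,0,0,0],[-28,0,20,0,0,0],[-50,0,35,0,0,0],[-72,0,50,0,0,0],[-92,0,65,0,0,0]]'
python3 -m pendant '[[-4,0,3,0,0,0],[-5,0,3,0,0,0],[-5,0,3,0,0,0],[-5,0,3,0,0,0],[-5,0,3,0,0,0]]'
python3 -m pendant '[[8,0,13,0,0,0],[18,0,31,0,0,0],[29,0,49,0,0,0],[40,0,68,0,0,0],[47,0,80,0,0,0]]'
python3 - <<'E'
from h import *
f=look('w16');lm('wrist','board_a');grab_frame('side');lm('side','hook_a_top','board_a')
R=T(30.3);plan(([.628,-.078,.2065],R))
p,R=np.array([.628,-.078,.2065]),R;B=np.array([.649,p[1],.24])
for a in (-5,-10,-16):
    r=Ro.from_euler('y',a,degrees=True);q=B+r.apply(p-B)-[0,0,.001]
    plan((q,r*R))
E
```

```text
time: 32.0
tool_pos: [0.5109, -0.0767, 0.32]
ee_rot: [-180.0, 30.3, 180.0]
force: [0.6, -0.4, -0.8]
gripper_width: 0.0108
grasp_force: 58.6
time: 32.62
tool_pos: [0.6242, -0.0756, 0.3105]
ee_rot: [-180.0, 30.3, -179.9]
force: [0.0, -0.5, -0.9]
gripper_width: 0.0108
grasp_force: 58.6
time: 33.25
tool_pos: [0.6289, -0.0765, 0.311]
ee_rot: [-179.9, 30.4, -180.0]
force: [0.4, -0.8, -1.3]
gripper_width: 0.0112
grasp_force: 58.6
time: 33.88
tool_pos: [0.6279, -0.0762, 0.215]
ee_rot: [180.0, 30.2, -180.0]
force: [0.2, 0.3, -0.9]
gripper_width: 0.0107
grasp_force: 58.6
wrist board_a [([0.661, -0.186, 0.038], 0.97), ([0.616, -0.069, 0.057], 0.64)]
side hook_a_top [([0.65, -0.188, 0.248], 0.85), ([0.654, -0.186, 0.134], 0.17)]
side board_a [([0.61, -0.078, 0.056], 0.67), ([0.662, -0.19, 0.038], 0.57)]
[7.5, -1.3, 9.9] [-0.001, 0.002, 0.001]
[6.3, -1.3, 13.8] [-0.001, -0.085, 0.001]
[4.3, -1.3, 16.6] [-0.001, -0.172, 0.001]
[1.6, -1.3, 19.7] [-0.001, -0.277, 0.001]
```

```bash
python3 -m pendant '[[4,-1,5,0,0,0],[7,-1,9.5,0,0,0],[7,-1,11,0,-0.04,0],[6,-1,13.5,0,-0.085,0],[4,-1,16.5,0,-0.17,0]]'
python3 -m pendant '[[-1.5,0,1.5,0,-0.06,0],[-2.5,0,3,0,-0.105,0],[-2.5,0,3,0,-0.105,0],[-2.5,0,3,0,-0.105,0],[-2.5,0,3,0,-0.105,0]]'
python3 -m pendant '[[0,0,0,0,0,0],[0,0,0,0,0,0],[0,0,0,0,0,0],[0,0,0,0,0,0],[0,0,0,0,0,0]]' 0.0
python3 -m pendant '[[0,0,-8,0,0,0],[0,0,-25,0,0,0],[0,0,-50,0,0,0],[0,0,-80,0,0,0],[0,0,-120,0,0,0]]'
python3 - <<'E'
from h import *
f=grab_frame('side');cv2.imwrite('pics/s17.png',f['image'][110:480,200:620,::-1]);P2=cloud(f)
lm('side','board_a','hook_a_top','hook_a_low','post_a','cup')
f=grab_frame('top');P=cloud(f);np.savez('/tmp/top2.npz',P=P,P2=P2)
lm('top','post_a','cup')
for c in (P,P2):
  for cx,cy in ((.415,-.34),(.544,-.348)):
    q=c[(abs(c[...,0]-cx)<.05)&(abs(c[...,1]-cy)<.13)&(c[...,2]>.008)&(c[...,2]<.03)]
    if len(q)>20:
        (a,b),(w,h),an=cv2.minAreaRect((q[:,:2]*1000).astype(np.float32));v=np.linalg.svd(q[:,:2]-q[:,:2].mean(0),full_matrices=False)[2][0]
        print(len(q),round(a,1),round(b,1),round(w,1),round(h,1),round(an,1),'dir',np.round(v,3),'topz',np.round(np.percentile(q[:,2],[50,90]),4))
  q=c[(np.hypot(c[...,0]-.465,c[...,1]+.166)<.07)&(c[...,2]>.09)&(c[...,2]<.115)]
  print('rim',len(q),cv2.minEnclosingCircle((q[:,:2]*1000).astype(np.float32)))
E
```

```text
time: 34.75
tool_pos: [0.6347, -0.0777, 0.2028]
ee_rot: [-179.9, 40.3, -179.9]
force: [1.4, 1.7, 1.3]
gripper_width: 0.0111
grasp_force: 58.7
time: 35.38
tool_pos: [0.6379, -0.0776, 0.2012]
ee_rot: [-179.9, 46.1, -179.9]
force: [-1.2, -1.9, 0.5]
gripper_width: 0.011
grasp_force: 59.1
time: 36.0
tool_pos: [0.6377, -0.0775, 0.2008]
ee_rot: [-179.9, 46.1, -180.0]
force: [0.4, 0.2, -0.1]
gripper_width: 0.0431
grasp_force: 0.0
time: 36.62
tool_pos: [0.55, -0.0773, 0.2843]
ee_rot: [-180.0, 46.0, -180.0]
force: [0.4, -0.1, 0.2]
gripper_width: 0.0426
grasp_force: 0.0
side board_a [([0.661, -0.19, 0.039], 0.67), ([0.656, -0.078, 0.044], 0.57)]
side hook_a_top [([0.652, -0.186, 0.249], 0.62), ([0.544, -0.349, 0.011], 0.58)]
side hook_a_low [([0.654, -0.189, 0.136], 0.75), ([0.643, -0.076, 0.2], 0.64), ([0.647, -0.076, 0.137], 0.28)]
side post_a [([0.543, -0.345, 0.008], 0.83), ([0.409, -0.338, 0.007], 0.8), ([0.63, 0.433, 0.001], 0.44), ([0.467, 0.274, -0.002], 0.42)]
side cup [([0.465, -0.167, 0.002], 0.94), ([0.442, 0.064, -0.002], 0.74), ([0.663, -0.078, 0.13], 0.23)]
top post_a [([0.415, -0.342, 0.01], 0.88), ([0.656, -0.184, 0.141], 0.48)]
top cup [([0.464, -0.169, -0.001], 0.92), ([0.353, -0.052, 0.001], 0.34)]
492 410.7 -338.0 259.3 93.1 87.0 dir [ 0.004 -1.   ] topz [0.0181 0.0215]
474 564.3 -348.7 56.5 180.7 3.4 dir [ 0.058 -0.998] topz [0.0181 0.0218]
rim 93 ((468.08477783203125, -170.4447784423828), 48.31203079223633)
1471 417.9 -316.1 224.2 54.4 79.8 dir [-0.014 -1.   ] topz [0.0184 0.0205]
1250 544.1 -346.9 21.8 180.0 3.4 dir [ 0.061 -0.998] topz [0.0184 0.0202]
rim 631 ((467.3831787109375, -166.4859161376953), 50.39243698120117)
```

View pics/s17.png

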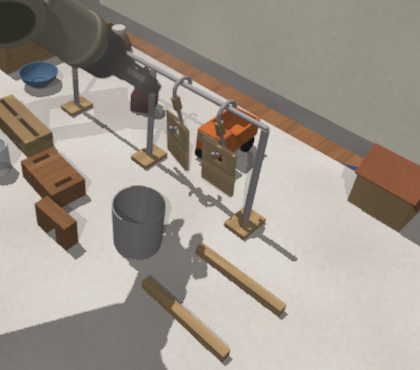

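```bash
cat >> h.py <<'E'
def D(yaw): return Ro.from_euler('xyz',[180,0,yaw],degrees=True)
E
python3 - <<'E'
from h import *
print(sense()['q'])
plan(([.48,-.2,.32],D(93.4)),([.548,-.417,.15],D(93.4)))
E
```

```text
[ -23.89818668  -41.76681964  132.57232485   23.04084459   48.19423942
 -122.94605412]
[22.2, -122.8, -77.4] [0.604, 0.64, 1.423]
[-220.7, 55.0, 170.0] [0.0, 0.0, 0.0]
```

```bash
python3 - <<'E'
from h import *
f=grab_frame('wrist');print(np.round(f['tool_from_camera'],3))
plan(([.48,-.2,.32],D(93.4)),([.540,-.279,.15],D(93.4)))
E
```

```text
[[-0.    -0.957 -0.289  0.075]
 [ 1.    -0.    -0.001  0.001]
 [ 0.001 -0.289  0.957 -0.126]
 [ 0.     0.     0.     1.   ]]
[22.4, -122.8, -77.3] [0.604, 0.64, 1.423]
[-82.4, 55.2, 170.0] [0.0, 0.0, 0.0]
```

```bash
python3 -m pendant '[[5,-15,-30,0.05,0.05,0.12],[10,-40,-55,0.12,0.13,0.28],[15,-70,-77,0.18,0.19,0.43],[20,-100,-77,0.25,0.265,0.59],[22,-123,-77,0.31,0.33,0.73]]' 0.0
python3 - <<'E'
from h import *
plan(([.48,-.2,.32],D(93.4)),([.540,-.279,.13],D(93.4)))
E
```

```text
time: 37.75
tool_pos: [0.4805, -0.2015, 0.3214]
ee_rot: [170.1, 21.9, 131.5]
force: [0.9, -0.4, 0.3]
gripper_width: 0.0427
grasp_force: 0.0
[1.9, 0.4, 0.9] [0.292, 0.311, 0.688]
[-82.4, 55.2, 190.0] [0.0, 0.0, 0.0]
```

```bash
python3 -m pendant '[[0,0,0,0.06,0.06,0.14],[0,0,0,0.12,0.12,0.28],[0,0,0,0.18,0.18,0.42],[2,0,0,0.24,0.25,0.56],[2,0,0,0.29,0.31,0.69]]'
python3 -m pendant '[[-20,10,35,0,0,0],[-40,25,80,0,0,0],[-62,40,120,0,0,0],[-82,55,160,0,0,0],[-82,55,190,0,0,0]]'
python3 - <<'E'
from h import *
f=look('w18');P=wcloud(f);p,R=pose();print(p,R.as_euler('xyz',degrees=True),sense()['q'])
for cx,cy in ((.415,-.34),(.544,-.348)):
    q=P[(abs(P[...,0]-cx)<.03)&(abs(P[...,1]-cy)<.13)&(P[...,2]>.012)&(P[...,2]<.03)]
    print(len(q),cv2.minAreaRect((q[:,:2]*1000).astype(np.float32)),np.round(np.median(q[:,2]),4))
E
```

```text
time: 38.38
tool_pos: [0.4797, -0.1987, 0.3198]
ee_rot: [179.9, -0.1, 93.4]
force: [0.6, 0.2, 0.1]
gripper_width: 0.0429
grasp_force: 0.0
time: 39.0
tool_pos: [0.5401, -0.2781, 0.1275]
ee_rot: [179.9, -0.0, 93.6]
force: [0.2, 0.0, -0.4]
gripper_width: 0.0427
grasp_force: 0.0
[ 0.53768822 -0.27633701  0.12302106] [-179.83048309   -0.23679878   93.57937222] [-32.11250465  13.58657629  91.78102508   0.09675527  74.9082499
 -35.71764379]
3534 ((413.36956787109375, -309.6122131347656), (19.360511779785156, 123.48902893066406), 1.6362437009811401) 0.0174
4944 ((542.9347534179688, -340.0170593261719), (18.32764434814453, 167.6649169921875), 3.2569406032562256) 0.0174
```

View pics/w18.png

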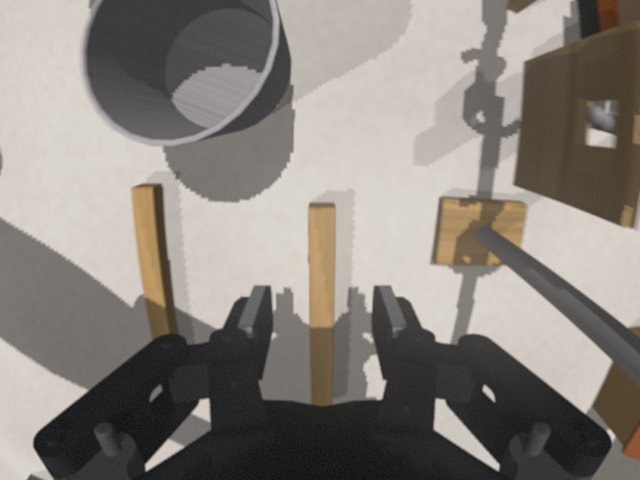

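```bash
python3 - <<'E'
from h import *
plan(([.5395,-.279,.020],D(93.3)))
E
```

```text
[-3.2, 1.9, 103.0] [-0.003, -0.004, 0.005]
```

```bash
python3 -m pendant '[[-1,0.5,25,0,0,0],[-2,1,50,0,0,0],[-3,1.5,75,0,0,0],[-3,1.5,85,0,0,0],[-3,1.5,85,0,0,0]]'
python3 - <<'E'
from h import *
print(pose()[0]);plan(([.5395,-.279,.020],D(93.3)))
E
```

```text
time: 39.67
tool_pos: [0.5419, -0.2802, 0.0457]
ee_rot: [179.8, 0.0, 93.6]
force: [0.2, -0.2, 0.0]
gripper_width: 0.0429
grasp_force: 0.0
[ 0.54192755 -0.28024209  0.04569827]
[1.4, -2.4, 25.7] [0.003, 0.0, 0.006]
```

```bash
python3 -m pendant '[[1,-2,10,0,0,0],[1,-2,20,0,0,0],[1,-2,25,0,0,0],[1,-2,25,0,0,0],[1,-2,25,0,0,0]]'
python3 -m pendant '[[0,0,0,0,0,0],[0,0,0,0,0,0],[0,0,0,0,0,0],[0,0,0,0,0,0],[0,0,0,0,0,0]]' -1
python3 -m pendant '[[0,0,-15,0,0,0],[0,0,-50,0,0,0],[0,0,-100,0,0,0],[0,0,-150,0,0,0],[0,0,-200,0,0,0]]'
python3 - <<'E'
from h import *
def X(phi): return Ro.from_euler('x',phi,degrees=True)*D(90)
plan(([.48,-.22,.34],X(35)),([.4665,-.15,.34],X(70)))
print(X(70).as_matrix().round(2))
E
```

```text
time: 40.3
tool_pos: [0.5406, -0.28, 0.0216]
ee_rot: [179.7, 0.1, 93.6]
force: [0.2, 0.7, 0.7]
gripper_width: 0.0425
grasp_force: 0.0
time: 40.92
tool_pos: [0.5409, -0.2802, 0.022]
ee_rot: [179.7, 0.1, 93.6]
force: [-1.0, 0.4, 4.7]
gripper_width: 0.0161
grasp_force: 60.0
time: 41.55
tool_pos: [0.539, -0.2794, 0.2235]
ee_rot: [179.7, 0.1, 93.6]
force: [0.3, -0.5, -0.9]
gripper_width: 0.0163
grasp_force: 59.2
[62.8, -54.6, -116.8] [-0.015, 0.612, 0.062]
[57.3, -13.5, 40.2] [0.0, 0.611, 0.0]
[[ 0.    1.    0.  ]
 [ 0.34 -0.    0.94]
 [ 0.94  0.   -0.34]]
```

```bash
python3 -m pendant '[[12,-10,-25,0,0.12,0.01],[25,-22,-50,0,0.25,0.02],[38,-33,-75,-0.01,0.37,0.04],[50,-44,-100,-0.015,0.5,0.05],[63,-55,-117,-0.015,0.612,0.062]]'
python3 -m pendant '[[10,-3,8,0,0.12,0],[22,-6,16,0,0.24,0],[34,-9,24,0,0.37,0],[46,-12,32,0,0.49,0],[57,-13,40,0,0.611,0]]'
python3 -m pendant '[[0,0,0,0,0,0],[0,0,0,0,0,0],[0,0,0,0,0,0],[0,0,0,0,0,0],[0,0,0,0,0,0]]'
python3 - <<'E'
from h import *
p,R=pose();print(sense()['q'],p,R.as_matrix().round(3).tolist())
f=grab_frame('side');save('s19',f);P=cloud(f)
lm('side','post_a','cup')
f=look('w19');lm('wrist','post_a','cup')
E
```

```text
time: 42.18
tool_pos: [0.4795, -0.2202, 0.3401]
ee_rot: [179.9, -35.1, 90.1]
force: [-0.2, -0.1, -0.1]
gripper_width: 0.016
grasp_force: 59.2
time: 42.8
tool_pos: [0.4666, -0.1503, 0.3386]
ee_rot: [179.8, -70.2, 90.2]
force: [0.5, 0.1, -0.4]
gripper_width: 0.0164
grasp_force: 59.3
time: 43.42
tool_pos: [0.4671, -0.1505, 0.3383]
ee_rot: [179.8, -69.9, 90.2]
force: [0.8, -0.1, -0.2]
gripper_width: 0.0162
grasp_force: 59.3
[-50.0164436   23.27317373  81.36799603  49.59438347 127.55137924
 -38.42039028] [ 0.46705508 -0.15049514  0.33833864] [[-0.001, 1.0, 0.0], [0.343, 0.0, 0.939], [0.939, 0.001, -0.343]]
side post_a [([0.466, -0.158, 0.268], 0.9), ([0.792, -0.099, -0.0], 0.74), ([0.411, -0.337, 0.008], 0.61), ([0.36, -0.055, 0.004], 0.57)]
side cup [([0.467, -0.164, 0.002], 0.86)]
wrist post_a []
wrist cup [([0.357, -0.056, 0.004], 0.5)]
```

View pics/s19.png

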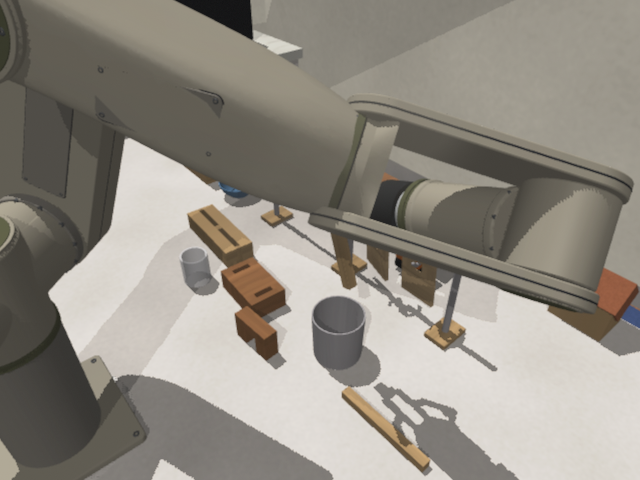

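```bash
python3 - <<'E'
from h import *
def X(phi): return Ro.from_euler('x',phi,degrees=True)*D(90)
R=X(70);plan(([.483,-.135,.338],R),([.483,-.135,.25],R),([.483,-.135,.175],R))
E
```

```text
[5.4, 16.0, 14.4] [0.0, -0.0, 0.001]
[-82.7, 0.0, 30.1] [0.0, 0.0, 0.0]
[-70.5, 0.0, 25.7] [0.0, 0.0, 0.0]
```

```bash
python3 -m pendant '[[2,5,5,0,0,0],[5,12,11,0,0,0],[5,16,14,0,0,0],[5,16,14,0,0,0],[5,16,14,0,0,0]]'
python3 -m pendant '[[-15,0,5,0,0,0],[-32,0,11,0,0,0],[-50,0,18,0,0,0],[-67,0,24,0,0,0],[-83,0,30,0,0,0]]'
python3 - <<'E'
from h import *
p,R=pose();print(p);f=grab_frame('side');cv2.imwrite('pics/s20.png',cv2.resize(f['image'][230:400,260:420,::-1],None,fx=3,fy=3));lm('side','post_a','cup')
E
python3 -m pendant '[[-14,0,5,0,0,0],[-28,0,10,0,0,0],[-42,0,15,0,0,0],[-56,0,20,0,0,0],[-70,0,26,0,0,0]]'
python3 - <<'E'
from h import *
p,R=pose();print(p);f=grab_frame('side');cv2.imwrite('pics/s21.png',cv2.resize(f['image'][230:400,260:420,::-1],None,fx=3,fy=3));lm('side','cup')
E
```

```text
time: 44.35
tool_pos: [0.4829, -0.1355, 0.3378]
ee_rot: [179.9, -70.0, 90.1]
force: [-0.8, 0.2, 0.3]
gripper_width: 0.0163
grasp_force: 59.3
time: 44.98
tool_pos: [0.4829, -0.1356, 0.248]
ee_rot: [-180.0, -70.0, 90.0]
force: [-0.3, 0.4, 0.3]
gripper_width: 0.0163
grasp_force: 59.3
[ 0.48289347 -0.13560221  0.24801528]
side post_a [([0.413, -0.34, 0.01], 0.86), ([0.483, -0.144, 0.179], 0.69)]
side cup [([0.467, -0.164, 0.003], 0.59)]
time: 45.75
tool_pos: [0.483, -0.1352, 0.1737]
ee_rot: [179.9, -70.0, 90.1]
force: [0.3, 0.6, -0.8]
gripper_width: 0.0164
grasp_force: 59.3
[ 0.48301183 -0.13518927  0.17373051]
side cup [([0.468, -0.165, 0.0], 0.94)]
```

View pics/s21.png

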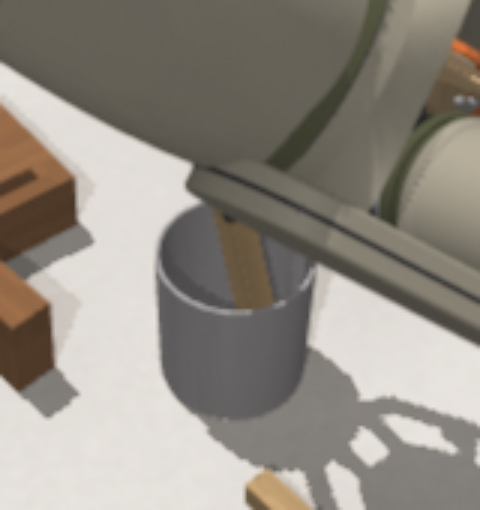

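```bash
python3 -m pendant '[[0,0,0,0,0,0],[0,0,0,0,0,0],[0,0,0,0,0,0],[0,0,0,0,0,0],[0,0,0,0,0,0]]' 0.0
python3 -m pendant '[[0,0,-15,0,0,0],[0,0,-40,0,0,0],[0,0,-80,0,0,0],[0,0,-120,0,0,0],[0,0,-160,0,0,0]]'
python3 - <<'E'
from h import *
f=look('w22');lm('wrist','post_a','cup')
F=grab_frame('side');np.save('/tmp/s22.npy',cloud(F));lm('side','post_a','cup');cv2.imwrite('pics/s22.png',cv2.resize(F['image'][200:480,240:480,::-1],None,fx=2,fy=2))
F=grab_frame('top');lm('top','post_a','cup')
p,R=pose();print(p)
plan(([.46,-.33,.32],D(91.6)))
E
```

```text
time: 46.48
tool_pos: [0.4831, -0.1353, 0.175]
ee_rot: [179.9, -70.0, 90.1]
force: [0.3, -0.1, -0.2]
gripper_width: 0.0427
grasp_force: 0.0
time: 47.1
tool_pos: [0.4827, -0.2876, 0.2304]
ee_rot: [179.9, -70.0, 90.1]
force: [1.2, -0.8, -0.8]
gripper_width: 0.0425
grasp_force: 0.0
wrist post_a [([0.482, -0.139, 0.089], 0.76), ([0.647, -0.187, 0.244], 0.75)]
wrist cup [([0.466, -0.164, 0.003], 0.68)]
side post_a [([0.478, -0.136, 0.089], 0.68), ([0.412, -0.337, 0.008], 0.59)]
side cup [([0.466, -0.163, 0.002], 0.63), ([0.442, 0.061, -0.002], 0.58)]
top post_a [([0.478, -0.14, 0.09], 0.68), ([0.417, -0.341, 0.009], 0.67)]
top cup [([0.466, -0.166, -0.003], 0.93), ([0.654, -0.187, 0.123], 0.74)]
[ 0.48301853 -0.28471719  0.22933425]
[69.8, -23.1, -73.5] [0.016, -1.223, -0.024]
```

View pics/s22.png

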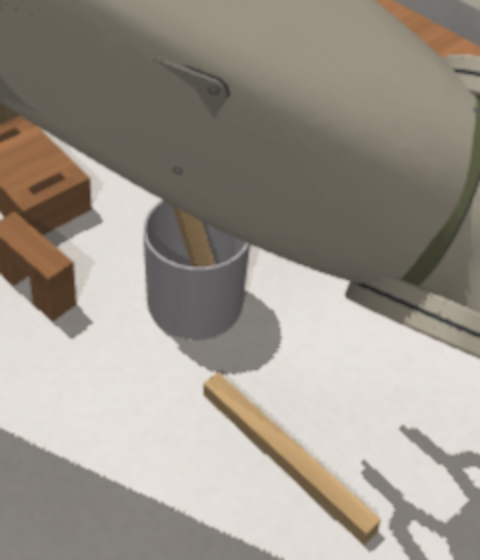

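```bash
python3 -m pendant '[[20,-8,-25,0,-0.18,0],[45,-15,-50,0.01,-0.36,-0.01],[70,-23,-73,0.01,-0.54,-0.01],[70,-23,-73,0.01,-0.72,-0.02],[70,-23,-73,0.01,-0.9,-0.02]]'
python3 - <<'E'
from h import *
plan(([.4125,-.30,.28],D(91.6)))
E
```

```text
time: 48.18
tool_pos: [0.4601, -0.3305, 0.3219]
ee_rot: [179.4, -18.0, 91.4]
force: [-0.3, 0.2, -0.5]
gripper_width: 0.0428
grasp_force: 0.0
[17.2, -47.3, 49.2] [0.01, -0.314, -0.005]
```

```bash
python3 -m pendant '[[0,-15,5,0,-0.15,0],[10,-30,25,0,-0.314,0],[17,-47,49,0.01,-0.314,-0.005],[17,-47,49,0.01,-0.314,-0.005],[17,-47,49,0.01,-0.314,-0.005]]'
python3 - <<'E'
from h import *
f=look('w23');P=wcloud(f)
q=P[(abs(P[...,0]-.413)<.035)&(abs(P[...,1]+.34)<.13)&(P[...,2]>.012)&(P[...,2]<.03)]
print(len(q),cv2.minAreaRect((q[:,:2]*1000).astype(np.float32)))
plan(([.4125,-.278,.12],D(91.6)),([.4125,-.278,.0215],D(91.6)))
E
```

```text
time: 48.8
tool_pos: [0.4132, -0.3, 0.2797]
ee_rot: [-180.0, -0.4, 91.6]
force: [0.4, -1.1, 0.4]
gripper_width: 0.0421
grasp_force: 0.0
2458 ((413.6669006347656, -338.3929443359375), (16.769838333129883, 180.2180938720703), 1.8392590284347534)
[21.3, -0.2, 160.1] [-0.001, -0.007, -0.001]
[-0.0, -0.0, 98.5] [0.0, 0.0, 0.0]
```

```bash
python3 -m pendant '[[5,0,35,0,0,0],[12,-1,80,0,0,0],[21,-1,120,0,0,0],[21,-1,160,0,0,0],[21,-1,160,0,0,0]]'
python3 -m pendant '[[0,0,30,0,0,0],[0,0,60,0,0,0],[0,0,85,0,0,0],[0,0,98,0,0,0],[0,0,98,0,0,0]]'
python3 -m pendant '[[0,0,0,0,0,0],[0,0,0,0,0,0],[0,0,0,0,0,0],[0,0,0,0,0,0],[0,0,0,0,0,0]]' -1
python3 -m pendant '[[0,0,-15,0,0,0],[0,0,-50,0,0,0],[0,0,-100,0,0,0],[0,0,-150,0,0,0],[0,0,-200,0,0,0]]'
python3 - <<'E'
from h import *
def X(phi): return Ro.from_euler('x',phi,degrees=True)*D(90)
plan(([.43,-.23,.34],X(35)),([.448,-.135,.34],X(70)))
S=np.load('/tmp/s22.npy')
q=S[(np.hypot(S[...,0]-.466,S[...,1]+.166)<.12)&(S[...,2]>.105)&(S[...,2]<.18)]
for z in (.11,.125,.14,.155):
    r=q[abs(q[:,2]-z)<.006]; print(z,len(r),np.round(np.percentile(r,[3,97],axis=0),3).tolist() if len(r) else '')
E
```

```text
time: 49.48
tool_pos: [0.4093, -0.2766, 0.1163]
ee_rot: [-179.6, -0.7, 91.5]
force: [0.4, -0.0, 1.0]
gripper_width: 0.0426
grasp_force: 0.0
time: 50.1
tool_pos: [0.411, -0.2773, 0.0217]
ee_rot: [-179.9, -0.4, 91.5]
force: [0.7, -0.3, 0.2]
gripper_width: 0.0426
grasp_force: 0.0
time: 50.72
tool_pos: [0.4119, -0.2777, 0.0229]
ee_rot: [180.0, -0.3, 91.6]
force: [-0.5, 0.4, 5.5]
gripper_width: 0.0164
grasp_force: 59.5
time: 51.35
tool_pos: [0.4107, -0.278, 0.2239]
ee_rot: [-179.9, -0.4, 91.6]
force: [0.3, -0.4, 0.1]
gripper_width: 0.0164
grasp_force: 58.7
[48.2, 20.5, -115.8] [-0.01, 0.604, 0.026]
[77.8, 18.0, 54.5] [0.0, 0.611, 0.0]
0.11 0 
0.125 0 
0.14 0 
0.155 0
```

```bash
python3 -m pendant '[[10,4,-25,0,0.12,0.005],[20,8,-50,0,0.24,0.01],[30,12,-75,-0.005,0.36,0.015],[40,16,-100,-0.01,0.48,0.02],[48,20,-116,-0.01,0.604,0.026]]'
python3 -m pendant '[[15,3,10,0,0.12,0],[30,6,20,0,0.24,0],[45,9,32,0,0.37,0],[60,12,43,0,0.49,0],[75,15,48,0,0.611,0]]'
python3 -m pendant '[[0,0,0,0,0,0],[0,0,0,0,0,0],[0,0,0,0,0,0],[0,0,0,0,0,0],[0,0,0,0,0,0]]'
python3 - <<'E'
from h import *
def X(phi): return Ro.from_euler('x',phi,degrees=True)*D(90)
f=grab_frame('side');lm('side','post_a','cup')
f=grab_frame('top');lm('top','post_a','cup')
R=X(70);plan(([.445,-.141,.34],R),([.445,-.141,.25],R),([.445,-.141,.168],R))
E
```

```text
time: 51.98
tool_pos: [0.43, -0.2306, 0.3404]
ee_rot: [179.9, -35.1, 90.1]
force: [0.4, 0.3, 0.2]
gripper_width: 0.0164
grasp_force: 58.7
time: 52.6
tool_pos: [0.4446, -0.1412, 0.3421]
ee_rot: [180.0, -70.2, 90.1]
force: [0.4, 0.4, -0.7]
gripper_width: 0.0162
grasp_force: 58.7
time: 53.22
tool_pos: [0.4449, -0.1417, 0.3415]
ee_rot: [179.9, -70.0, 90.1]
force: [-0.1, 0.8, 0.7]
gripper_width: 0.016
grasp_force: 58.7
side post_a [([0.443, -0.149, 0.279], 0.79), ([0.476, -0.138, 0.09], 0.74)]
side cup [([0.467, -0.166, 0.002], 0.85)]
top post_a [([0.479, -0.14, 0.09], 0.71), ([0.446, -0.151, 0.28], 0.56)]
top cup [([0.466, -0.17, 0.002], 0.98), ([0.624, 0.434, 0.0], 0.39)]
[-0.8, 0.1, 1.0] [-0.0, -0.001, -0.0]
[-84.6, 0.0, 30.8] [0.0, 0.0, 0.0]
[-77.1, 0.0, 28.0] [0.0, 0.0, 0.0]
```

```bash
python3 -m pendant '[[-15,0,6,0,0,0],[-32,0,12,0,0,0],[-50,0,19,0,0,0],[-68,0,25,0,0,0],[-85,0,31,0,0,0]]'
python3 -m pendant '[[-12,0,4,0,0,0],[-24,0,9,0,0,0],[-36,0,13,0,0,0],[-48,0,17,0,0,0],[-57,0,21,0,0,0]]'
python3 -m pendant '[[-7,0,2,0,0,0],[-14,0,5,0,0,0],[-20,0,7,0,0,0],[-20,0,7,0,0,0],[-20,0,7,0,0,0]]'
python3 - <<'E'
from h import *
grab_frame('side');lm('side','post_a','cup');grab_frame('top');lm('top','post_a','cup')
E
```

```text
time: 54.15
tool_pos: [0.4447, -0.1413, 0.2491]
ee_rot: [-179.9, -70.1, 89.9]
force: [0.5, 0.2, 0.6]
gripper_width: 0.0164
grasp_force: 58.7
time: 54.78
tool_pos: [0.4448, -0.1412, 0.1892]
ee_rot: [-179.9, -70.1, 89.9]
force: [0.3, 0.0, 0.0]
gripper_width: 0.0164
grasp_force: 58.7
time: 55.4
tool_pos: [0.4449, -0.1415, 0.169]
ee_rot: [180.0, -70.0, 90.0]
force: [-0.2, 0.0, 0.2]
gripper_width: 0.0162
grasp_force: 58.7
side post_a [([0.447, -0.15, 0.109], 0.52), ([0.651, -0.188, 0.248], 0.37)]
side cup [([0.468, -0.169, 0.002], 0.63)]
top post_a [([0.652, -0.185, 0.124], 0.75), ([0.447, -0.152, 0.108], 0.66), ([0.479, -0.139, 0.089], 0.56), ([0.623, 0.434, 0.001], 0.48)]
top cup [([0.459, -0.167, -0.003], 0.97)]
```

No forces, cup unmoved. Release, retreat, retreat well clear and check.

```bash
python3 -m pendant '[[0,0,0,0,0,0],[0,0,0,0,0,0],[0,0,0,0,0,0],[0,0,0,0,0,0],[0,0,0,0,0,0]]' -0.28
python3 -m pendant '[[0,0,-15,0,0,0],[0,0,-40,0,0,0],[0,0,-80,0,0,0],[0,0,-120,0,0,0],[0,0,-160,0,0,0]]'
python3 -m pendant '[[30,0,-15,0,-0.15,0],[70,0,-35,0,-0.3,0],[110,0,-55,0,-0.45,0],[130,-50,-75,0,-0.6,0],[130,-100,-85,0,-0.75,0]]'
python3 - <<'E'
from h import *
F=grab_frame('side');save('s24',F)
lm('side','post_a','cup','board_a','hook_a_top','hook_a_low')
F=grab_frame('top');lm('top','post_a','cup','board_a')
E
```

```text
time: 56.32
tool_pos: [0.4449, -0.1414, 0.1687]
ee_rot: [-180.0, -70.1, 90.0]
force: [-0.5, -0.7, 0.3]
gripper_width: 0.0307
grasp_force: 0.0
time: 56.95
tool_pos: [0.4445, -0.2938, 0.2242]
ee_rot: [-180.0, -70.0, 90.0]
force: [1.1, 0.1, 0.8]
gripper_width: 0.031
grasp_force: 0.0
time: 57.58
tool_pos: [0.3439, -0.329, 0.3783]
ee_rot: [179.8, -26.5, 90.1]
force: [1.6, -0.2, 0.0]
gripper_width: 0.0309
grasp_force: 0.0
side post_a [([0.452, -0.144, 0.092], 0.91), ([0.478, -0.136, 0.09], 0.9)]
side cup [([0.465, -0.165, 0.003], 0.88), ([0.476, -0.138, 0.09], 0.57), ([0.653, -0.187, 0.126], 0.36)]
side board_a [([0.663, -0.191, 0.039], 0.69)]
side hook_a_top []
side hook_a_low [([0.655, -0.189, 0.138], 0.59)]
top post_a [([0.451, -0.141, 0.089], 0.77), ([0.482, -0.142, 0.089], 0.52), ([0.647, -0.186, 0.197], 0.5)]
top cup [([0.465, -0.169, -0.005], 0.69)]
top board_a [([0.659, -0.079, 0.042], 0.64), ([0.662, -0.19, 0.043], 0.53)]
```

View pics/s24.png

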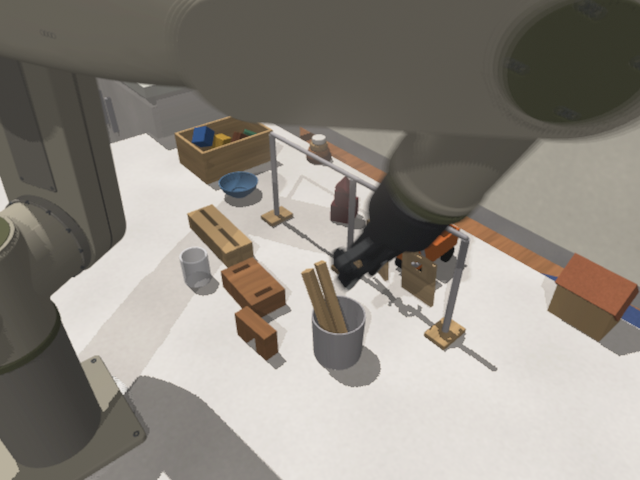

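Both posts stand in the cup (around 325,300), both boards hang on the right half of the rail, and the other toys are in place. Let the arm settle, then hand in.

```bash
python3 -m pendant '[[0,0,0,0,0,0],[0,0,0,0,0,0],[0,0,0,0,0,0],[0,0,0,0,0,0],[0,0,0,0,0,0]]'
python3 -c "
from workcell import *
print(job_done())"
```

```text
time: 58.7
tool_pos: [0.3449, -0.3273, 0.3746]
ee_rot: [-180.0, -27.1, 90.0]
force: [1.1, -0.3, -0.2]
gripper_width: 0.0309
grasp_force: 0.0
the job is handed in; nothing more can be done
None
```

Both sign boards hang on S-hooks on the truck's half of the rail, both loose posts stand in the steel cup, and the job was handed in at about 59 s; the hand-in returned no verdict.

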